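Turn the stage plates blue side up and put them away in the lidded tub

ROBOT

A 7-joint arm with a two-finger parallel gripper is mounted at the origin on the work surface. World frame = base frame: x ahead of the robot, y to its left, z up, the work surface at z = 0. Lengths are in m, angles in rad, forces in N, time in s.
With the tool pointing down it reaches from about 0.4 to 0.875 m from the base axis. Payload 19.3 kg.
Tool frame: the origin (TCP) lies midway between the tips of the shut fingers; the grasp point (between the pads) lies 19 mm behind it; z points along the fingers, y is the line along which they close (so a half turn about z gives the same grasp; the last joint's range is limited). The gripper opens to 85 mm and grips with 20 to 120 N. Pads are 22 mm wide; open, the fingers measure 114 mm over their backs; the gripper's body (76 mm by 85 mm) begins 54 mm behind the grasp point. The pads swing forward as they close: fully open they stand 13 mm farther back than shut.
Start: joints at [-1.398, 0.521, -0.036, 1.599, 0.021, 1.021, -0.113], TCP at [0.15, 0.607, 0.231] pointing down, gripper open.
Joint ranges: [-2.91, 2.91], [-0.3, 2.13], [-1.5, 1.42], [0.17, 2.43], [-1.26, 4.41], [0.16, 1.93], [-2.52, 2.52]. Speed limits (rad/s): [1.89, 1.89, 2.39, 2.39, 3.01, 3.01, 3.01].

INTERFACE

Orientations are given as [roll, pitch, yaw] about the fixed x, y, z axes, in that order (R = Rz(yaw) Ry(pitch) Rx(roll)).
In Python, from workcell import bot gives the robot as it stands.
- The arm moves only by the tool move_arm, never from a script. Its argument "moves" is a list that holds one entry, the list of rows, each a list of 7 numbers: the opening, from 0 (shut) to 1 (fully open), then the shift along the tool's x, y, z in units of 1000 mm (1.0 is 1000 mm), then the turn, a rotation vector about the tool's x, y, z in units of 2 pi rad (1.0 is 2 pi rad). A call has 1 to 5 rows; each row is the pose to reach, as a shift and turn from the pose commanded when the call began, along the tool's axes at that moment, turning the shorter way round; what a row does not reach only later rows make up. A row lasts 1/10 s, in which the tool goes at most 50 mm and 8.59 degrees, less where a joint would pass 70% of its speed; a pose out of reach is approached as far as the arm can. A call with a number of a shift or a turn outside -1 to 1 is refused whole. A call with a gripper value outside its range is refused whole. The fingers move at their own pace and stop on an object; "force" is the grip in N (left out, the last holds). Time passes only in rows, so rows that repeat a pose let the fingers close. It gives the time, the measured TCP pose, the force, the opening and the grip force at its end, in the units of the state.
- bot.observe(): the state, without advancing time (a new reading comes with each control period).
- bot.grab_frame(name): name is "side" or "top" or "wrist"; returns the picture (384x512x3 uint8, red, green, blue); there is no depth.
- bot.camera_params(name): a dict with "vertical_fov" (degrees; the focal length in pixels is half the picture's height over the tangent of half this angle, whatever the lens; pixels are square), "cx", "cy" (the principal point, pixels), "R" (3x3) and "t" (3): a world point X has camera coordinates R X + t. Camera axes: x right, y down, z forward; pixel columns grow to the right and rows downward; lengths in m; the calibration is good to about 2 mm. A picture is of the moment at which its call begins: read the wrist's pose just before it. camera_params takes no time and is no camera call; for the wrist camera it gives the pose at the moment of the call.
- bot.job_done(): hands the job in; it is judged then, once.
The state is a dict: "clock": time; "qpos": joint angles; "qd": joint speeds; "joint_efforts": joint torques, N m; "position": TCP position; "tool_rot": TCP orientation; "force": force on the tool from outside, world axes, zero at the start; "moment": the same for the moment, N m; "grip_width": finger opening in m; "finger_force": force on a finger pad.
Only numpy, scipy, OpenCV 4.12 (cv2) and the standard library are available. Lean on these libraries where they do the work, as an engineer would, in place of code of your own. Each camera call takes 0.05 s, during which the arm holds its last target. There are 200 camera calls.

TASK

First tip up the tub's loose orange lid by its black tab, one side first, then lift it off and lay it flat on the table. Then use the yellow flip ramp (drop a plate across its top edge and it turns over onto the black mat) to turn over every brass plate on the table, and put them all in the tub lying blue face up. Finally put the lid back on the tub, seated all round, and leave the weight, jar and screwdriver where they are.

Things in the scene. Friction and masses are not known exactly. Their poses are not given: they have to be found in the camera images.
- plate_a: flat brass-coloured plate 80 x 56 x 8 mm, about 80 g, one face painted blue, the other bare brass. Origin: centre of the blue face; x along the 80 mm, y along the 56 mm, z from the blue face towards the bare face (so z points up at the start, blue face down, and must point down at the end). Lies on the table; absent plates read None
- plate_b: flat brass-coloured plate 80 x 56 x 8 mm, about 80 g, one face painted blue, the other bare brass. Origin: centre of the blue face; x along the 80 mm, y along the 56 mm, z from the blue face towards the bare face (so z points up at the start, blue face down, and must point down at the end). Lies on the table; absent plates read None
- plate_c: flat brass-coloured plate 80 x 56 x 8 mm, about 80 g, one face painted blue, the other bare brass. Origin: centre of the blue face; x along the 80 mm, y along the 56 mm, z from the blue face towards the bare face (so z points up at the start, blue face down, and must point down at the end). Lies on the table; absent plates read None
- plate_d: flat brass-coloured plate 80 x 56 x 8 mm, about 80 g, one face painted blue, the other bare brass. Origin: centre of the blue face; x along the 80 mm, y along the 56 mm, z from the blue face towards the bare face (so z points up at the start, blue face down, and must point down at the end). Lies on the table; absent plates read None
- ramp: flip ramp, fixed: a yellow slope 130 mm wide rising at 35 degrees in +x to a straight top edge 110 mm above the table, an upright black board just under the edge; beyond it (+x) a black rubber landing mat 210 x 170 mm, 6 mm thick, from x = -7 to 203 mm. Origin: on the table under the middle of the edge; x points from slope to mat, y along the edge
- ramp_edge (a point): middle of the ramp's top edge; axes as the ramp's. A plate held level, its 80 mm across the edge, its middle some 25 mm beyond the edge (usable 15 to 28) and its underside about 50 mm above it (usable 40 to 70), turns over when both fingers let go at once, and lands on the mat 20 to 100 mm beyond the edge
- mat_middle (a point): middle of the mat's top face, 98 mm beyond the edge, 6 mm above the table
- tub: grey open tub, fixed, outside 150 (x) x 130 (y) x 56 mm high, walls and floor 5 mm thick. Origin: centre of its underside; x points away from the side where the lid's tab is at the start
- lid: orange loose lid 162 (x) x 140 (y) x 6 mm, about 200 g, on the tub's rim at the start. Origin: centre of the panel's underside, which rests on the rim (56 mm above the table); z up. A rounded ridge 9 mm deep under it (outside 134 x 114 mm) fits the tub's mouth with 3 mm play all round; on the table it rests on that ridge, origin 9 mm up. Black tab at its -x edge: see lid_tab
- lid_tab (a point): middle of the lid's black upright tab: 12 mm thick (x), 44 mm wide (y), 36 mm high (from the panel's top, 6 mm above the lid's origin, to 42 mm above it); 72 mm to -x of the lid's origin, 24 mm above it; axes as the lid's
- lid_rear (a point): underside of the lid at the edge opposite the tab, 75 mm to +x of the lid's origin: it stays on the rim while the lid is tipped
- weight: steel weight, 48 mm diameter, 50 mm high, bystander; origin: centre of its underside
- jar: small amber jar with white cap, 50 mm diameter, 70 mm high, bystander; origin: centre of its underside
- driver: screwdriver 170 mm long lying on the table, bystander; x along it
There are look-alikes about, which are no part of the job. Leave any pink or white look-alike of the plate_a alone.

How it is judged:
By the outcome, as a careful person would: the job done as asked, in the order asked, and still so for the second after the job is handed in, with the robot touching nothing.
Of plate_a, plate_b, plate_c, plate_d only 3 to 4 are there at a start; the rules pass over those that are not, and their reading is None.
At some moment in a run one of plate_a, plate_b, plate_c, plate_d may be knocked a few centimetres aside while the robot is not near it.
It also fails if it takes over 210 s, if anything falls off the work surface, if the arm or the gripper's body presses on something with over 40 N, if the wrist force passes 120 N, or if a joint passes its speed limit or range.

## Working session

There is one attempt and no reset: what is moved stays moved. The work goes in short steps, Python scripts to look and compute and a tool call to move; the robot and the scene stay as the last step left them, time stands still between calls to the robot, and variables do not carry over. Pictures are saved under pics/ and viewed, at most 14 in all, crops included, and the job is handed in when it is done.

Besides the shell and the picture viewer there is one more tool, called after "Emit:" as name([rows], argument=value, ...), one row to a line, values as JSON. move_arm: Moves the arm, as the interface text tells. Shifts and turns lie within -1 to 1; 1 stands for 1000 mm of shift or 2 pi rad of turn. Its arguments: {"type":"object","properties":{"moves":{"type":"array"},"force":{"type":"number"}},"required":["moves"]}

```bash
ls; mkdir -p pics; python3 - <<'E'
from workcell import bot
import cv2,numpy as np
s=bot.observe(); print(s['clock'],s['position'],s['tool_rot'],s['grip_width'])
for n in ['top','side']:
    p=bot.camera_params(n); print(n,p)
    cv2.imwrite(f'pics/{n}0.png',cv2.resize(bot.grab_frame(n)[:,:,::-1],(800,600),interpolation=cv2.INTER_CUBIC))
E
```

```text
pics
0.0 [0.15018257 0.60633714 0.23072068] [-3.14045393e+00  6.10485717e-05  2.89885031e+00] 0.085320358133374
top {'vertical_fov': 54.26826463720343, 'cx': 258.62169534752553, 'cy': 180.45049799171682, 'R': array([[ 2.36732757e-04, -9.99558930e-01,  2.96966289e-02],
       [-9.97112040e-01, -2.49123221e-03, -7.59037105e-02],
       [ 7.59442128e-02, -2.95928973e-02, -9.96672833e-01]]), 't': array([0.0016526 , 0.57686163, 0.95112454])}
side {'vertical_fov': 43.97696683730412, 'cx': 260.569712209302, 'cy': 199.93233233429262, 'R': array([[-0.99392564, -0.10736445, -0.02418033],
       [-0.02904074,  0.46779267, -0.883361  ],
       [ 0.10615295, -0.87729294, -0.46806907]]), 't': array([0.58014325, 0.10681024, 1.20051326])}
```

View pics/top0.png

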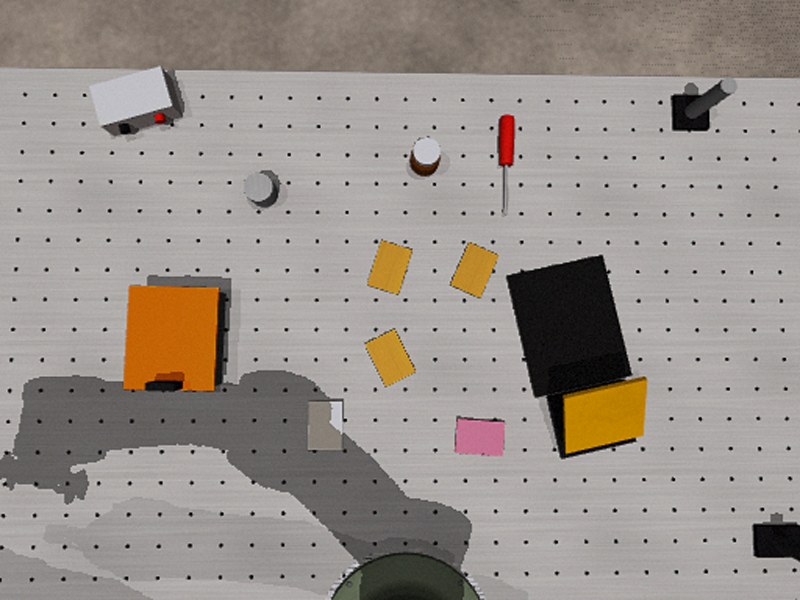

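View pics/side0.png

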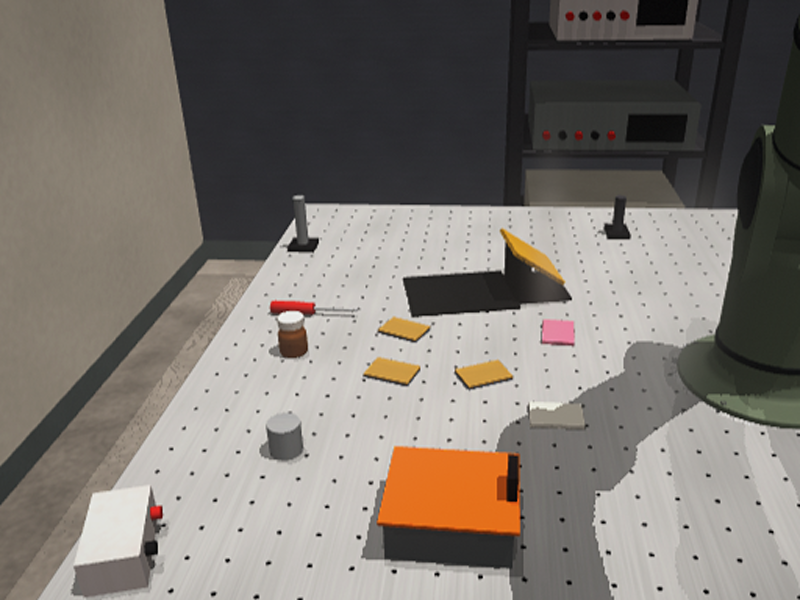

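The top view shows the lid at (172,338) with its tab at (165,382), three brass plates at (390,267), (474,270) and (390,357), and pink and white decoys. The mat is around (570,325), with the ramp's top edge near (606,380). The side view agrees with this.

```bash
cat > h.py <<'E'
from workcell import bot
import cv2,numpy as np
from scipy.spatial.transform import Rotation as Ro
def K(p,H=384):
    f=H/2/np.tan(np.radians(p['vertical_fov'])/2); return f,p['cx'],p['cy']
def back(p,uv,z):
    f,cx,cy=K(p); R,t=p['R'],p['t']; C=-R.T@t
    uv=np.atleast_2d(uv).astype(float)
    d=np.c_[(uv[:,0]-cx)/f,(uv[:,1]-cy)/f,np.ones(len(uv))]@R
    return C+d*((z-C[2])/d[:,2])[:,None]
def proj(p,X):
    f,cx,cy=K(p); c=np.atleast_2d(X)@p['R'].T+p['t']
    return np.c_[f*c[:,0]/c[:,2]+cx,f*c[:,1]/c[:,2]+cy]
def blobs(img,lo,hi,amin=100):
    hsv=cv2.cvtColor(img,cv2.COLOR_RGB2HSV)
    m=cv2.inRange(hsv,np.array(lo),np.array(hi))
    m=cv2.morphologyEx(m,cv2.MORPH_OPEN,np.ones((2,2),np.uint8))
    cs,_=cv2.findContours(m,cv2.RETR_EXTERNAL,cv2.CHAIN_APPROX_NONE)
    return [c for c in cs if cv2.contourArea(c)>amin]
def rect(p,c,z):
    w=back(p,c[:,0,:],z)[:,:2]
    (x,y),(a,b),an=cv2.minAreaRect((w*1000).astype(np.float32))
    if a<b: a,b,an=b,a,an+90
    return np.array([x,y,a,b,(an+90)%180-90])   # mm, deg of the long side
def go(x,y,z,yaw,tilt=None):
    """row numbers: shift (units m) and turn (2pi) to TCP target, tool down, tool x at yaw (deg, mod 180)"""
    s=bot.observe(); R0=Ro.from_euler('xyz',s['tool_rot'])
    best=None
    for k in (0,180):
        R1=Ro.from_euler('xyz',[np.pi,0,np.radians(yaw+k)])
        if tilt is not None: R1=Ro.from_rotvec(tilt)*R1
        rv=(R0.inv()*R1).as_rotvec()
        if best is None or np.linalg.norm(rv)<np.linalg.norm(best): best=rv
    d=R0.inv().apply(np.array([x,y,z])-s['position'])
    print('shift',d.round(4),'turn',(best/2/np.pi).round(4),'deg',round(np.degrees(np.linalg.norm(best)),1),'t',s['clock'])
E
python3 - <<'E'
from h import *
p=bot.camera_params('top'); im=bot.grab_frame('top')
for s in ([14,120,120],[24,255,255]),([4,150,150],[13,255,255]):
    for c in blobs(im,*s):
        print(cv2.boundingRect(c),*[rect(p,c,z).round(1) for z in (.008,.062)])
hsv=cv2.cvtColor(im,cv2.COLOR_RGB2HSV)
print(hsv[171,250],hsv[220,110],hsv[262,390],hsv[205,360])
for n in ('mat',):
    print(back(p,np.array([[507,275],[603,255],[631,377],[534,397]])*.64,.006).round(4))
print(back(p,np.array([[563,391],[647,378]])*.64,.110).round(4))
print('tab',back(p,np.array([[145,385],[183,385]])*.64,.098).round(4))
bot_im=im[130:300,300:430]; cv2.imwrite('pics/crop1.png',cv2.resize(bot_im[:,:,::-1],None,fx=4.5,fy=3.5,interpolation=cv2.INTER_NEAREST))
E
```

```text
(362, 244, 53, 47) [ 352.6 -338.2  157.7   93.9  -79.1] [ 360.9 -317.9  149.1   88.8  -79.1]
(235, 212, 31, 36) [449.4  23.7  78.   53.6  26.7] [452.4  24.1  73.7  50.6  26.7]
(80, 184, 61, 67) [483.  386.3 168.7 146.6  -1.3] [484.1 366.8 159.4 138.6  -1.3]
(290, 157, 30, 34) [ 597.2 -118.8   79.5   55.5  -24.2] [ 592.  -110.5   75.2   52.5  -24.2]
(236, 155, 29, 34) [601.2  25.   79.6  55.6 -17.5] [595.8  25.4  75.3  52.5 -17.5]
[ 20 203 187] [ 15 255 192] [ 20 255 190] [30 32 16]
[[ 0.5904 -0.173   0.006 ]
 [ 0.6252 -0.3389  0.006 ]
 [ 0.4181 -0.3813  0.006 ]
 [ 0.3853 -0.2158  0.006 ]]
[[ 0.4065 -0.2338  0.11  ]
 [ 0.4255 -0.3622  0.11  ]]
tab [[0.4159 0.3914 0.098 ]
 [0.4157 0.3353 0.098 ]]
```

```bash
python3 - <<'E'
from h import *
go(.412,.3685,.16,88.7)
E
```

```text
shift [-0.3113 -0.1679  0.071 ] turn [-1.00e-04  1.00e-04  2.15e-01] deg 77.4 t 0.15
```

Emit:
move_arm([
  [[1,-0.06,-0.032,0,0,0,0.045],[1,-0.12,-0.065,0,0,0,0.09],[1,-0.18,-0.098,0,0,0,0.13],[1,-0.24,-0.13,0.03,0,0,0.17],[1,-0.3113,-0.1679,0.071,0,0,0.215]],
])

```text
clock: 0.65
position: [0.3332, 0.4402, 0.2021]
tool_rot: [3.14, -0.001, 2.142]
force: [0.9, 1.6, -0.3]
grip_width: 0.0852
finger_force: 0.0
```

```bash
python3 - <<'E'
from h import *
s=bot.observe();print(s['position'],s['tool_rot'],s['qpos'].round(2) if hasattr(s['qpos'],'round') else s['qpos'])
go(.412,.3685,.16,88.7)
E
```

```text
[0.33321831 0.44021294 0.20214553] [ 3.13982008e+00 -8.07529322e-04  2.14232018e+00] [-1.16  0.45  0.18  1.83 -0.1   0.87 -0.37]
shift [-0.103   0.0274  0.0421] turn [ 0.0002 -0.0002  0.0946] deg 34.0 t 0.65
```

Emit:
move_arm([
  [[1,-0.103,0.0274,0.042,0,0,0.0946],[1,-0.103,0.0274,0.042,0,0,0.0946],[1,-0.103,0.0274,0.042,0,0,0.0946],[1,-0.103,0.0274,0.042,0,0,0.0946],[1,-0.103,0.0274,0.042,0,0,0.0946]],
])

```text
clock: 1.15
position: [0.411, 0.3698, 0.1592]
tool_rot: [-3.141, 0.001, 1.551]
force: [-1.0, 0.1, -0.1]
grip_width: 0.0855
finger_force: 0.0
```

```bash
python3 - <<'E'
from h import *
s=bot.observe();print(s['position'],s['tool_rot'])
p=bot.camera_params('wrist');im=bot.grab_frame('wrist');print(p)
cv2.imwrite('pics/w1.png',im[:,:,::-1])
go(.412,.3685,.16,88.7)
E
```

```text
[0.41098548 0.36975557 0.15924724] [-3.14133955e+00  8.69136691e-04  1.55081654e+00]
{'vertical_fov': 59.296993523924826, 'cx': 254.04652727227494, 'cy': 193.8101708756049, 'R': array([[ 0.99980706, -0.01960127, -0.00127722],
       [-0.01832757, -0.95427992,  0.29835203],
       [-0.00706691, -0.29827106, -0.95445505]]), 't': array([-0.4035442,  0.3424511,  0.4234368])}
shift [-0.0018  0.0014 -0.0006] turn [-0.      0.0001  0.0015] deg 0.5 t 1.2
```

View pics/w1.png

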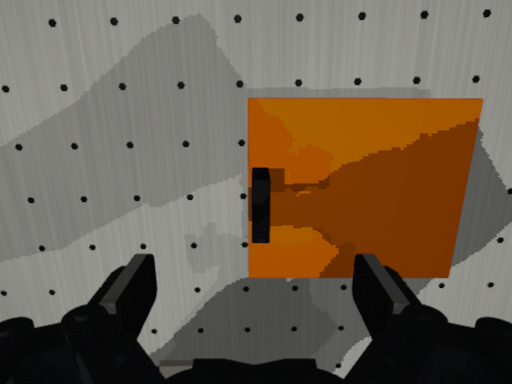

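The wrist view shows the lid corners at about (248,98), (482,98), (448,277) and (248,277). The tab top spans (252,168) to (270,243).

```bash
python3 - <<'E'
from h import *
p=bot.camera_params('wrist')
w=back(p,[[248,98],[482,98],[448,277],[248,277]],.062);print(w.round(4),w.mean(0))
t=back(p,[[252,168],[270,168],[269.5,243],[252,243]],.098);print(t.round(4),t.mean(0))
E
```

```text
[[0.4073 0.4396 0.062 ]
 [0.5672 0.4375 0.062 ]
 [0.566  0.2987 0.062 ]
 [0.4048 0.3007 0.062 ]] [0.486346   0.36910337 0.062     ]
[[0.4097 0.3988 0.098 ]
 [0.4209 0.3987 0.098 ]
 [0.4206 0.3478 0.098 ]
 [0.409  0.348  0.098 ]] [0.41504511 0.37333315 0.098     ]
```

Emit:
move_arm([
  [[1,0,0.0035,0.045,0,0,0],[1,0,0.0035,0.08,0,0,0],[1,0,0.0035,0.092,0,0,0],[1,0,0.0035,0.092,0,0,0],[1,0,0.0035,0.092,0,0,0]],
])

```text
clock: 1.7
position: [0.4148, 0.3707, 0.0689]
tool_rot: [3.141, -0.001, 1.556]
force: [0.4, -1.9, 0.2]
grip_width: 0.085
finger_force: 0.0
```

Emit:
move_arm([
  [[0,0,0,0,0,0,0],[0,0,0,0,0,0,0],[0,0,0,0,0,0,0],[0,0,0,0,0,0,0],[0,0,0,0,0,0,0]],
], force=60)

```text
clock: 2.2
position: [0.4144, 0.3702, 0.0678]
tool_rot: [3.141, -0.0, 1.555]
force: [2.2, -1.8, 0.8]
grip_width: 0.0124
finger_force: 0.3
```

Emit:
move_arm([
  [[0,0,0,0,0,0,0],[0,0,0,0,0,0,0],[0,0,0,0,0,0,0]],
])

```text
clock: 2.5
position: [0.4144, 0.3702, 0.068]
tool_rot: [3.141, -0.0, 1.554]
force: [-1.1, -1.3, 7.4]
grip_width: 0.0112
finger_force: 59.2
```

Emit:
move_arm([
  [[0,0,0.0007,-0.0064,0.0069,0,0],[0,0,0.0016,-0.0128,0.0139,0,0],[0,0,0.0028,-0.0191,0.0208,0,0],[0,0,0.0043,-0.0253,0.0278,0,0],[0,0,0.0081,-0.0376,0.0417,0,0]],
])

```text
clock: 3.0
position: [0.4217, 0.3704, 0.1056]
tool_rot: [-2.877, -0.0, 1.556]
force: [1.6, -1.1, 0.5]
grip_width: 0.011
finger_force: 58.9
```

Emit:
move_arm([
  [[0,0,0,0,0,0,0],[0,0,0,0,0,0,0]],
])

```text
clock: 3.2
position: [0.4229, 0.3696, 0.1048]
tool_rot: [-2.881, 0.0, 1.553]
force: [1.2, -0.5, -0.3]
grip_width: 0.0114
finger_force: 59.1
```

```bash
python3 - <<'E'
from h import *
im=bot.grab_frame('side')
cv2.imwrite('pics/s1.png',cv2.resize(im[200:384,200:400,::-1],None,fx=3,fy=3))
s=bot.observe();print(s['position'],s['tool_rot'],s['moment'],s['force'])
E
```

```text
[0.42240622 0.36984181 0.10481655] [-2.88072435e+00  2.53165776e-04  1.55415907e+00] [-0.14843246 -1.14396085 -0.10134198] [ 0.90075498 -0.89262142  0.25527935]
```

View pics/s1.png

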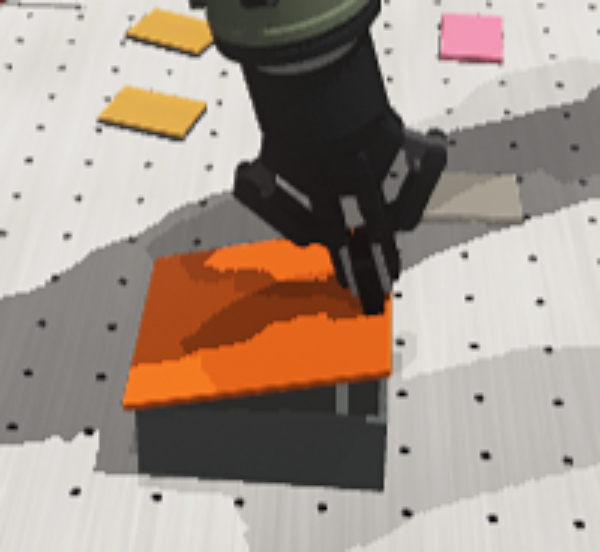

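The lid is tipped, with the tab side raised about 15° and the rear still on the rim. Next I'll lift and level it.

```bash
python3 - <<'E'
from h import *
go(.4224,.37,.165,89,tilt=[0,.26,0])
go(.415,.37,.18,89)
E
```

```text
shift [ 0.0001 -0.0155 -0.0581] turn [-0.0001 -0.0006  0.0002] deg 0.2 t 3.25
shift [ 0.     -0.0265 -0.0707] turn [-0.0415  0.0001  0.0001] deg 14.9 t 3.25
```

Emit:
move_arm([
  [[0,0,-0.006,-0.022,0,0,0],[0,0,-0.012,-0.045,0,0,0],[0,0,-0.0155,-0.058,-0.01,0,0],[0,0,-0.021,-0.065,-0.025,0,0],[0,0,-0.0265,-0.071,-0.0415,0,0]],
])

```text
clock: 3.75
position: [0.4148, 0.3702, 0.1809]
tool_rot: [3.139, -0.001, 1.555]
force: [0.1, 0.5, -1.9]
grip_width: 0.0114
finger_force: 59.1
```

Emit:
move_arm([
  [[0,0,0,0,0,0,0],[0,0,0,0,0,0,0]],
])

```text
clock: 3.95
position: [0.4139, 0.3707, 0.1807]
tool_rot: [-3.139, -0.0, 1.557]
force: [1.4, 0.7, -2.6]
grip_width: 0.011
finger_force: 59.2
```

```bash
python3 - <<'E'
from h import *
s=bot.observe();print(s['position'],s['tool_rot'])
go(.458,.1865,.10,89)
E
```

```text
[0.41387605 0.37070506 0.18069824] [-3.13924883e+00 -1.27970878e-04  1.55674492e+00]
shift [-0.1836  0.0469  0.0806] turn [-0.0004 -0.      0.0005] deg 0.2 t 3.95
```

Emit:
move_arm([
  [[0,-0.035,0.009,0,0,0,0],[0,-0.075,0.019,0.01,0,0,0],[0,-0.115,0.029,0.03,0,0,0],[0,-0.155,0.04,0.06,0,0,0],[0,-0.1836,0.0465,0.08,0,0,0]],
])

```text
clock: 4.45
position: [0.4589, 0.1827, 0.0988]
tool_rot: [-3.138, 0.001, 1.552]
force: [0.4, 0.6, -1.5]
grip_width: 0.0109
finger_force: 59.2
```

Emit:
move_arm([
  [[0,0,0,0.02,0,0,0],[0,0,0,0.04,0,0,0],[0,0,0,0.06,0,0,0],[0,0,0,0.072,0,0,0],[0,0,0,0.077,0,0,0]],
])

```text
clock: 4.95
position: [0.4582, 0.1851, 0.0222]
tool_rot: [-3.138, 0.001, 1.553]
force: [-0.3, -0.4, -1.5]
grip_width: 0.0109
finger_force: 59.3
```

Emit:
move_arm([
  [[0,0,0,0.0005,0,0,0],[0,0,0,0.001,0,0,0]],
])

```text
clock: 5.15
position: [0.4589, 0.1858, 0.0231]
tool_rot: [-3.141, -0.0, 1.554]
force: [-0.2, 0.4, -2.1]
grip_width: 0.0114
finger_force: 59.2
```

Emit:
move_arm([
  [[0,0,0,0.001,0,0,0],[0,0,0,0.002,0,0,0],[0,0,0,0.002,0,0,0],[0.4,0,0,0.002,0,0,0],[0.4,0,0,0.002,0,0,0]],
])

```text
clock: 5.65
position: [0.4587, 0.1859, 0.0208]
tool_rot: [-3.141, -0.0, 1.554]
force: [0.3, 0.8, 0.0]
grip_width: 0.0341
finger_force: 0.0
```

Emit:
move_arm([
  [[0.5,0,0,0,0,0,0],[0.5,0,0,-0.03,0,0,0],[0.8,0,0,-0.08,0,0,0],[1,0,0,-0.12,0,0,0],[1,0,0,-0.16,0,0,0]],
])

```text
clock: 6.15
position: [0.4585, 0.1856, 0.1824]
tool_rot: [-3.14, -0.0, 1.554]
force: [0.4, 0.0, -0.4]
grip_width: 0.0836
finger_force: 0.0
```

```bash
python3 - <<'E'
from h import *
p=bot.camera_params('top'); im=bot.grab_frame('top')
cv2.imwrite('pics/top2.png',cv2.resize(im[:,:,::-1],(800,600),interpolation=cv2.INTER_CUBIC))
for c in blobs(im,[14,120,120],[24,255,255]): print(cv2.boundingRect(c),rect(p,c,.008).round(1))
for c in blobs(im,[4,120,100],[17,255,255],1000): print('lid',cv2.boundingRect(c),rect(p,c,.015).round(1))
E
```

```text
(362, 242, 53, 49) [ 354.3 -338.2  161.1   95.1  -77.4]
(163, 169, 25, 52) [539.  224.  146.5  50.7  21.8]
(290, 157, 30, 34) [ 597.  -118.7   79.8   55.5  -24.2]
(236, 155, 29, 34) [601.4  25.   79.5  55.6 -17.5]
lid (163, 169, 54, 63) [5.265e+02 1.818e+02 1.608e+02 1.378e+02 2.000e-01]
```

View pics/top2.png

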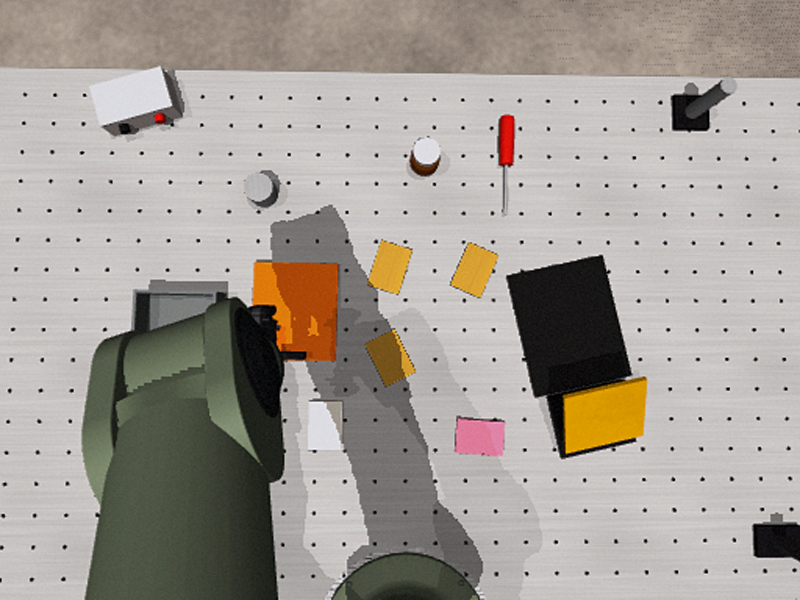

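The lid lies flat on the table at about (527,182) mm. Plate 1 is next.

```bash
python3 - <<'E'
from h import *
go(.449,.024,.14,26.7)
E
```

```text
shift [-0.1626 -0.0092  0.0472] turn [ 0.0003 -0.0009  0.1731] deg 62.3 t 6.2
```

Emit:
move_arm([
  [[1,-0.035,-0.002,0,0,0,0.0238],[1,-0.07,-0.004,0,0,0,0.0476],[1,-0.11,-0.006,0,0,0,0.0714],[1,-0.14,-0.008,0.02,0,0,0.095],[1,-0.1626,-0.0092,0.0472,0,0,0.1188]],
])

```text
clock: 6.7
position: [0.4472, 0.0217, 0.1339]
tool_rot: [3.141, -0.001, 0.801]
force: [0.4, 1.5, -0.7]
grip_width: 0.0851
finger_force: 0.0
```

Emit:
move_arm([
  [[1,0,0,0,0,0,0.0238],[1,0,0,0,0,0,0.0476],[1,0,0,0,0,0,0.0543],[1,0,0,0,0,0,0.0543]],
])

```text
clock: 7.1
position: [0.4467, 0.0234, 0.1333]
tool_rot: [-3.141, 0.001, 0.466]
force: [1.0, 0.5, 0.1]
grip_width: 0.0853
finger_force: 0.0
```

```bash
cat >> h.py <<'E'
def wlook(z=.008,lo=[14,100,60],hi=[26,255,255],name=None,amin=1500):
    p=bot.camera_params('wrist');im=bot.grab_frame('wrist')
    if name: cv2.imwrite(name,im[:,:,::-1])
    s=bot.observe();print('tcp',s['position'].round(4),np.degrees(s['tool_rot'][2]).round(1),s['clock'])
    for c in blobs(im,lo,hi,amin): print(cv2.boundingRect(c),rect(p,c,z).round(1))
E
python3 - <<'E'
from h import *
wlook(name='pics/w2.png')
E
```

```text
tcp [0.4468 0.0234 0.1334] 26.8 7.15
(222, 128, 70, 95) [453.6  24.   79.2  55.6  26.7]
(446, 48, 66, 104) [ 588.2 -112.5   56.    54.6   65.9]
(286, 0, 111, 62) [577.3  19.8  77.5  40.1 -63.3]
(0, 0, 141, 79) [483.5 192.8 103.6  52.  -63.3]
```

View pics/w2.png

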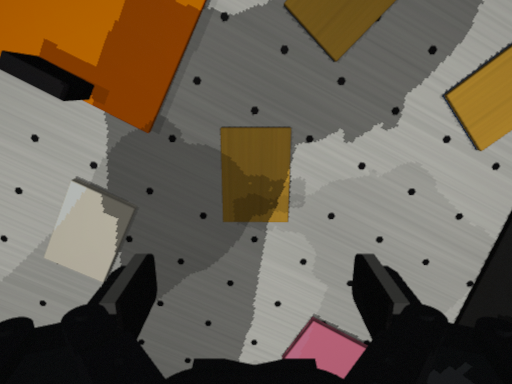

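The wrist view shows plate 1 at pixels (222–291,128–222), upright in the frame as expected. I'll descend.

Emit:
move_arm([
  [[0.85,0.0054,0.002,0.04,0,0,0],[0.85,0.0054,0.002,0.08,0,0,0],[0.85,0.0054,0.002,0.11,0,0,0],[0.85,0.0054,0.002,0.1234,0,0,0],[0.85,0.0054,0.002,0.1234,0,0,0]],
])

```text
clock: 7.65
position: [0.4515, 0.0237, 0.0087]
tool_rot: [-3.14, 0.003, 0.468]
force: [-0.3, -0.3, 1.4]
grip_width: 0.0726
finger_force: 0.0
```

Emit:
move_arm([
  [[0.85,0,0,0.002,0,0,0],[0.85,0,0,0.004,0,0,0],[0.85,0,0,0.006,0,0,0],[0.85,0,0,0.008,0,0,0],[0.85,0,0,0.008,0,0,0]],
])

```text
clock: 8.15
position: [0.4524, 0.0241, 0.0021]
tool_rot: [-3.141, 0.001, 0.467]
force: [0.7, 0.1, 0.1]
grip_width: 0.0725
finger_force: 0.0
```

Emit:
move_arm([
  [[0.85,0,0,0.001,0,0,0],[0.85,0,0,0.002,0,0,0],[0.85,0,0,0.003,0,0,0],[0.85,0,0,0.004,0,0,0],[0.85,0,0,0.004,0,0,0]],
])

```text
clock: 8.65
position: [0.4523, 0.0239, -0.0021]
tool_rot: [-3.141, 0.001, 0.467]
force: [-0.1, -0.4, 0.3]
grip_width: 0.0727
finger_force: 0.0
```

Emit:
move_arm([
  [[0,0,0,0,0,0,0],[0,0,0,0,0,0,0],[0,0,0,0,0,0,0],[0,0,0,0,0,0,0],[0,0,0,0,0,0,0]],
], force=40)

```text
clock: 9.15
position: [0.4523, 0.024, -0.0017]
tool_rot: [-3.141, 0.001, 0.467]
force: [-0.7, 0.3, 7.2]
grip_width: 0.0544
finger_force: 40.7
```

Emit:
move_arm([
  [[0,0,0,-0.02,0,0,0],[0,0,0,-0.06,0,0,0],[0,0,0,-0.1,0,0,0],[0,0,0,-0.15,0,0,0],[0,0,0,-0.19,0,0,0]],
])

```text
clock: 9.65
position: [0.4524, 0.0237, 0.1902]
tool_rot: [-3.141, 0.001, 0.466]
force: [0.3, 1.0, -0.6]
grip_width: 0.0543
finger_force: 43.5
```

```bash
python3 - <<'E'
from h import *
s=bot.observe();print(s['position'],s['grip_width'],s['finger_force'])
p=bot.camera_params('top');im=bot.grab_frame('top')
print([rect(p,c,.008).round(1)[:2] for c in blobs(im,[14,120,60],[26,255,255])])
# ramp fit: mat far corners + yellow edge refined by Otsu black mask
hsv=cv2.cvtColor(im,cv2.COLOR_RGB2HSV)
m=((hsv[:,:,2]<40)).astype(np.uint8); m[:,:310]=0; m[300:]=0;m[:120]=0
cs,_=cv2.findContours(m,cv2.RETR_EXTERNAL,cv2.CHAIN_APPROX_NONE); c=max(cs,key=cv2.contourArea)
print(cv2.boundingRect(c)); w=back(p,c[:,0],.006)[:,:2]*1000
from scipy.optimize import least_squares
# far edge & sides: sign-distances to known rectangle x=203,y=+-85, for x_r>40
def res(q):
    a=q[2];R=np.array([[np.cos(a),np.sin(a)],[-np.sin(a),np.cos(a)]]);l=(w-q[:2])@R.T
    s=l[:,0]>40; d=np.minimum(np.abs(l[:,0]-203),np.abs(np.abs(l[:,1])-85)); return np.clip(np.where(s,d,0),-15,15)
r=least_squares(res,[411,-297,.2]);print(r.x,np.degrees(r.x[2]),np.sqrt(np.mean(r.fun**2)))
E
```

```text
[0.45235204 0.02367378 0.1902355 ] 0.054312406394868847 43.51341247558594
[array([ 354.3, -337.9]), array([527.8, 183.9]), array([ 597.1, -118.7]), array([601.3,  25.1])]
(324, 164, 83, 129)
[ 4.08290759e+02 -2.97403893e+02  2.12833915e-01] 12.194485073555379 1.285623326878196
```

```bash
python3 - <<'E'
from h import *
go(.4325,-.2928,.19,12)
E
```

```text
shift [-0.1614  0.2728  0.0041] turn [-0.     -0.0007  0.0407] deg 14.6 t 9.7
```

Emit:
move_arm([
  [[0,-0.025,0.042,0,0,0,0.008],[0,-0.05,0.084,0,0,0,0.016],[0,-0.075,0.126,0,0,0,0.024],[0,-0.1,0.168,0,0,0,0.032],[0,-0.125,0.21,0,0,0,0.0407]],
])

```text
clock: 10.2
position: [0.435, -0.2215, 0.1881]
tool_rot: [-3.141, 0.001, 0.209]
force: [1.2, 0.5, -0.8]
grip_width: 0.0545
finger_force: 43.5
```

```bash
python3 - <<'E'
from h import *
p=bot.camera_params('wrist');im=bot.grab_frame('wrist')
a=np.radians(12); E=np.array([.4105,-.2974,0]);x=np.array([np.cos(a),np.sin(a),0]);y=np.array([-np.sin(a),np.cos(a),0]);z=np.array([0,0,1])
for pts,col in (([E+.11*z-.065*y,E+.11*z+.065*y],(0,0,255)),([E-.085*y+.203*x+.006*z,E+.085*y+.203*x+.006*z],(0,255,0))):
    q=proj(p,np.array(pts)); print(q); im=im.copy(); cv2.line(im,tuple(int(v) for v in q[0]),tuple(int(v) for v in q[1]),col[::-1],1)
cv2.imwrite('pics/w3.png',im[:,:,::-1])
go(.4325,-.2928,.19,12)
E
```

```text
[[437.99744102 255.3253357 ]
 [258.89116127 255.30435552]]
[[436.73881141 -20.52571682]
 [234.46157715 -20.59774944]]
shift [-0.0132  0.0617 -0.0009] turn [ 0.0006  0.0001 -0.0019] deg 0.7 t 10.25
```

View pics/w3.png

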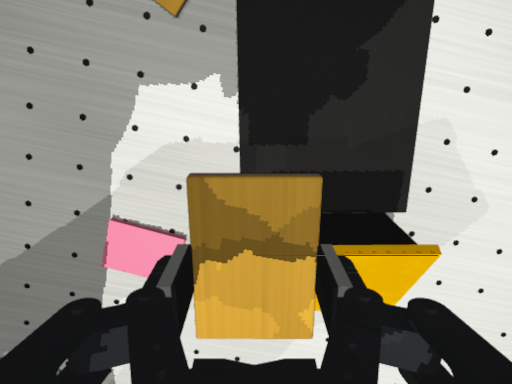

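The overlay line lies on the ramp's top edge at row 255, so the ramp fit holds. The plate is held straight, with its far edge at row 174 and near edge at row 338.

```bash
python3 - <<'E'
from h import *
p=bot.camera_params('wrist');s=bot.observe()
w=back(p,[[187,174],[321,174],[314,338],[195,338]],s['position'][2]+.0098)
R=Ro.from_euler('xyz',s['tool_rot']);print(R.inv().apply(w-s['position']).round(4))
E
```

```text
[[ 0.0429 -0.0265 -0.0099]
 [ 0.0429  0.0277 -0.0097]
 [-0.0373  0.0291 -0.0097]
 [-0.0371 -0.0274 -0.0099]]
```

Emit:
move_arm([
  [[0,-0.008,0.035,0,0,0,0],[0,-0.0132,0.0617,0,0,0,-0.001],[0,-0.0132,0.0617,0.015,0,0,-0.0015],[0,-0.0132,0.0617,0.03,0,0,-0.0015],[0,-0.0132,0.0617,0.031,0,0,-0.0015]],
])

```text
clock: 10.75
position: [0.4346, -0.2825, 0.1557]
tool_rot: [-3.14, 0.003, 0.22]
force: [0.0, 0.2, -0.1]
grip_width: 0.0543
finger_force: 43.5
```

Emit:
move_arm([
  [[0,0,0,0,0,0,0],[0,0,0,0,0,0,0]],
])

```text
clock: 10.95
position: [0.4357, -0.2829, 0.1577]
tool_rot: [3.141, 0.001, 0.221]
force: [-0.6, -0.3, -1.3]
grip_width: 0.0542
finger_force: 43.5
```

Emit:
move_arm([
  [[0,-0.0085,0.009,0,0,0,0],[0,-0.0085,0.009,0,0,0,0],[0,-0.0085,0.009,0,0,0,0]],
])

```text
clock: 11.25
position: [0.4289, -0.2939, 0.1574]
tool_rot: [-3.142, 0.001, 0.22]
force: [-0.1, 0.5, -0.3]
grip_width: 0.0545
finger_force: 43.5
```

```bash
cat >> h.py <<'E'
def rampoff(pc=0.):
    s=bot.observe(); a=np.radians(12); d=s['position'][:2]-[.4105,-.2974]
    print('ramp x,y mm',1000*(d[0]*np.cos(a)+d[1]*np.sin(a)+pc).round(4),1000*(-d[0]*np.sin(a)+d[1]*np.cos(a)).round(4),'z',s['position'][2],'rot',s['tool_rot'])
E
python3 -c "
from h import *
rampoff(.0028)"
```

```text
ramp x,y mm 21.6 -0.4 z 0.1573564533405107 rot [-3.14155616e+00  8.25675255e-04  2.19554672e-01]
```

Release, wait, then back off upwards.

Emit:
move_arm([
  [[1,0,0,0,0,0,0],[1,0,0,0,0,0,0],[1,0,0,0,0,0,0],[1,0,0,0,0,0,0],[1,0,0,0,0,0,0]],
])

```text
clock: 11.75
position: [0.4291, -0.2935, 0.157]
tool_rot: [-3.141, 0.001, 0.221]
force: [0.2, 0.6, 0.1]
grip_width: 0.0854
finger_force: 0.0
```

Emit:
move_arm([
  [[1,0,0,0,0,0,0],[1,0,0,0,0,0,0],[1,0,0,-0.03,0,0,0],[1,0,0,-0.06,0,0,0],[1,0,0,-0.06,0,0,0]],
])

```text
clock: 12.25
position: [0.4302, -0.2945, 0.22]
tool_rot: [3.139, -0.002, 0.22]
force: [0.5, -0.6, -0.7]
grip_width: 0.0852
finger_force: 0.0
```

```bash
python3 - <<'E'
from h import *
wlook(.014,lo=[95,80,40],hi=[135,255,255],name='pics/w4.png',amin=800)
wlook(.014)
E
```

```text
tcp [ 0.4298 -0.2938  0.2183] 12.6 12.3
(209, 48, 72, 94) [ 495.9 -272.5   80.6   56.8   24.3]
tcp [ 0.4295 -0.2934  0.2173] 12.7 12.35
(175, 207, 163, 72) [ 341.7 -316.8  178.2   87.9  -77.4]
```

View pics/w4.png

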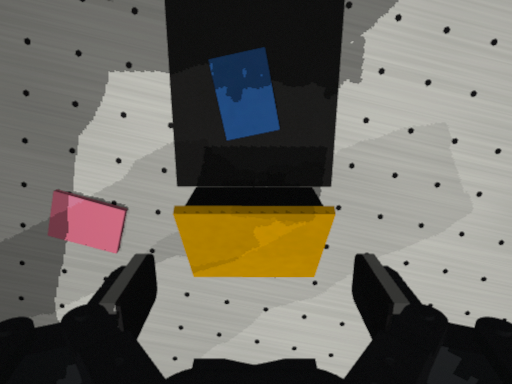

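The plate has flipped blue up on the mat, at pixels (209–281,48–142). I'll pick it there.

```bash
python3 -c "
from h import *
go(.496,-.2725,.11,24.3)"
```

```text
shift [ 0.0695 -0.0058  0.1073] turn [-0.      0.     -0.0323] deg 11.6 t 12.35
```

Emit:
move_arm([
  [[1,0.035,-0.003,0.01,0,0,-0.016],[1,0.0695,-0.0058,0.03,0,0,-0.0323],[1,0.0695,-0.0058,0.07,0,0,-0.0323],[1,0.0695,-0.0058,0.1073,0,0,-0.0323],[1,0.0695,-0.0058,0.1073,0,0,-0.0323]],
])

```text
clock: 12.85
position: [0.493, -0.2713, 0.1052]
tool_rot: [-3.136, 0.007, 0.423]
force: [-0.9, 0.6, 0.8]
grip_width: 0.0856
finger_force: 0.0
```

```bash
python3 - <<'E'
from h import *
wlook(.014,lo=[95,80,40],hi=[135,255,255],amin=800)
go(.496,-.2725,.005,24.3)
E
```

```text
tcp [ 0.4941 -0.2724  0.108 ] 24.2 12.9
(217, 138, 82, 106) [ 496.5 -272.1   79.7   56.5   24.3]
shift [0.0022 0.0013 0.103 ] turn [-0.0006  0.0007 -0.0002] deg 0.3 t 12.9
```

Emit:
move_arm([
  [[0.85,0.0025,0.001,0.04,0,0,0],[0.85,0.0025,0.001,0.075,0,0,0],[0.85,0.0025,0.001,0.095,0,0,0],[0.85,0.0025,0.001,0.103,0,0,0],[0.85,0.0025,0.001,0.103,0,0,0]],
])

```text
clock: 13.4
position: [0.4984, -0.273, 0.0074]
tool_rot: [-3.141, 0.001, 0.423]
force: [-0.7, -0.3, 0.3]
grip_width: 0.0726
finger_force: 0.0
```

Emit:
move_arm([
  [[0,0,0,0,0,0,0],[0,0,0,0,0,0,0],[0,0,0,0,0,0,0],[0,0,0,0,0,0,0],[0,0,0,0,0,0,0]],
])

```text
clock: 13.9
position: [0.499, -0.2731, 0.0088]
tool_rot: [3.14, -0.001, 0.423]
force: [-2.4, 1.7, 13.5]
grip_width: 0.0537
finger_force: 39.3
```

Emit:
move_arm([
  [[0,0,0,-0.03,0,0,0],[0,0,0,-0.07,0,0,0],[0,0,0,-0.11,0,0,0],[0,0,0,-0.15,0,0,0],[0,0,0,-0.15,0,0,0]],
])

```text
clock: 14.4
position: [0.5003, -0.2739, 0.1626]
tool_rot: [3.137, -0.005, 0.423]
force: [0.7, 0.3, -1.0]
grip_width: 0.0527
finger_force: 42.0
```

```bash
python3 -c "
from h import *
go(.487,.369,.155,89)"
```

```text
shift [ 0.2517 -0.5918  0.0058] turn [ 0.0012 -0.0002 -0.1799] deg 64.8 t 14.4
```

Emit:
move_arm([
  [[0,0.019,-0.0445,0,0,0,-0.0135],[0,0.038,-0.089,0,0,0,-0.027],[0,0.057,-0.1335,0,0,0,-0.0405],[0,0.076,-0.178,0,0,0,-0.054],[0,0.095,-0.2225,0,0,0,-0.0675]],
])

```text
clock: 14.9
position: [0.4933, -0.0288, 0.1576]
tool_rot: [-3.141, -0.0, 0.851]
force: [1.7, 0.3, -1.1]
grip_width: 0.0528
finger_force: 42.0
```

```bash
python3 -c "
from h import *
go(.487,.369,.155,89)"
```

```text
shift [ 0.2949 -0.2671  0.0028] turn [-0.000e+00 -1.000e-04 -1.118e-01] deg 40.3 t 14.9
```

Emit:
move_arm([
  [[0,0.03,-0.027,0,0,0,-0.0112],[0,0.06,-0.054,0,0,0,-0.0224],[0,0.095,-0.086,0,0,0,-0.0335],[0,0.13,-0.118,0,0,0,-0.0447],[0,0.165,-0.15,0,0,0,-0.056]],
])

```text
clock: 15.4
position: [0.4901, 0.1943, 0.1577]
tool_rot: [-3.141, -0.001, 1.202]
force: [2.0, 0.5, -1.5]
grip_width: 0.0532
finger_force: 42.0
```

```bash
python3 -c "
from h import *
go(.487,.369,.155,89)"
```

```text
shift [ 0.1619 -0.0658  0.0028] turn [-0.     -0.0001 -0.0559] deg 20.1 t 15.4
```

Emit:
move_arm([
  [[0,0.04,-0.016,0,0,0,-0.014],[0,0.08,-0.033,0,0,0,-0.028],[0,0.12,-0.049,0,0,0,-0.042],[0,0.1619,-0.0658,0,0,0,-0.0559],[0,0.1619,-0.0658,0,0,0,-0.0559]],
])

```text
clock: 15.9
position: [0.4861, 0.3735, 0.1571]
tool_rot: [-3.141, -0.003, 1.56]
force: [-0.0, -1.3, -1.1]
grip_width: 0.0531
finger_force: 42.1
```

```bash
python3 - <<'E'
from h import *
p=bot.camera_params('wrist');im=bot.grab_frame('wrist').copy()
a=np.radians(-1);c=np.array([.4863,.3691])
R=np.array([[np.cos(a),-np.sin(a)],[np.sin(a),np.cos(a)]])
q=proj(p,np.c_[np.array([[-.075,-.065],[.075,-.065],[.075,.065],[-.075,.065]])@R.T+c,[.056]*4]);print(q.round())
cv2.polylines(im,[q.astype(np.int32)],True,(255,0,0),1)
cv2.imwrite('pics/w5.png',im[:,:,::-1])
go(.487,.369,.155,89)
E
```

```text
[[162. 274.]
 [346. 275.]
 [362. 112.]
 [149. 110.]]
shift [-0.0009  0.0001  0.0021] turn [-0.0001 -0.0002  0.0003] deg 0.1 t 15.95
```

View pics/w5.png

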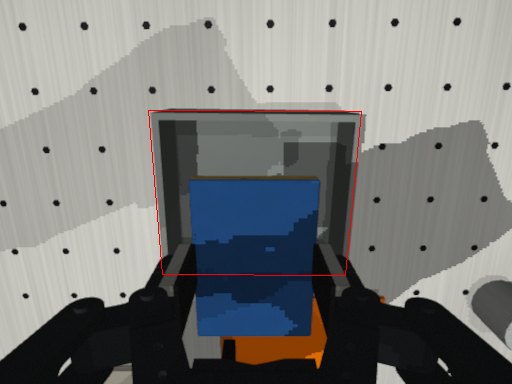

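The predicted tub rim outline matches the picture, and the plate is over the mouth, blue up. I'll lower it.

Emit:
move_arm([
  [[0,-0.001,0,0.04,0,0,0],[0,-0.001,0,0.08,0,0,0],[0,-0.001,0,0.115,0,0,0],[0,-0.001,0,0.135,0,0,0],[0,-0.001,0,0.143,0,0,0]],
])

```text
clock: 16.45
position: [0.4872, 0.3645, 0.0124]
tool_rot: [-3.139, 0.002, 1.549]
force: [0.2, -0.2, -0.2]
grip_width: 0.0531
finger_force: 42.2
```

Emit:
move_arm([
  [[0,0,0,0,0,0,0],[0.78,0,0,0,0,0,0],[0.78,0,0,0,0,0,0],[0.78,0,0,0,0,0,0],[0.78,0,0,-0.01,0,0,0]],
])

```text
clock: 16.95
position: [0.4872, 0.3658, 0.0237]
tool_rot: [-3.14, 0.001, 1.551]
force: [-0.5, 0.6, 0.4]
grip_width: 0.0666
finger_force: 0.0
```

Emit:
move_arm([
  [[0.78,0,0,-0.03,0,0,0],[0.78,0,0,-0.08,0,0,0],[0.9,0,0,-0.12,0,0,0],[1,0,0,-0.16,0,0,0],[1,0,0,-0.16,0,0,0]],
])

```text
clock: 17.45
position: [0.4898, 0.3672, 0.1899]
tool_rot: [3.137, -0.006, 1.55]
force: [1.0, -0.2, -0.6]
grip_width: 0.0856
finger_force: 0.0
```

```bash
python3 - <<'E'
from h import *
wlook(.013,lo=[95,80,40],hi=[135,255,255],amin=800)
p=bot.camera_params('top');im=bot.grab_frame('top')
print([rect(p,c,.008).round(1) for c in blobs(im,[14,120,60],[26,255,255])])
go(.598,.025,.14,-17.5)
E
```

```text
tcp [0.4887 0.3668 0.1873] 88.8 17.5
(223, 134, 60, 80) [489.  363.4  79.   55.9  88.8]
[array([ 354.3, -337.9,  161.2,   96.3,  -77.7]), array([5.422e+02, 1.635e+02, 1.309e+02, 9.980e+01, 2.000e-01]), array([ 597. , -118.9,   79.9,   56. ,  -24.2]), array([601.2,  25. ,  79.7,  55.7, -17.3])]
shift [-0.3392  0.1169  0.0447] turn [ 2.000e-04 -2.000e-04 -2.046e-01] deg 73.7 t 17.55
```

```bash
sed -i 's/def go(x,y,z,yaw,tilt=None):/def go(x,y,z,yaw,tilt=None,ks=(0,)):/; s/for k in (0,180):/for k in ks:/' h.py; python3 -c "
from h import *
go(.598,.025,.14,-17.3)"
```

```text
shift [-0.3392  0.1169  0.0447] turn [-3.000e-04 -2.000e-04  2.949e-01] deg 106.1 t 17.55
```

Emit:
move_arm([
  [[1,-0.04,0.014,0,0,0,0.0238],[1,-0.08,0.028,0,0,0,0.0476],[1,-0.12,0.042,0,0,0,0.0714],[1,-0.165,0.058,0,0,0,0.095],[1,-0.21,0.073,0,0,0,0.1188]],
])

```text
clock: 18.05
position: [0.5563, 0.1528, 0.183]
tool_rot: [-3.14, 0.002, 0.798]
force: [0.9, 0.7, -1.1]
grip_width: 0.0854
finger_force: 0.0
```

```bash
python3 -c "
from h import *
go(.598,.025,.14,-17.3)"
```

```text
shift [-0.0624  0.1191  0.043 ] turn [-0.      0.0004  0.1751] deg 63.0 t 18.05
```

Emit:
move_arm([
  [[1,-0.015,0.03,0,0,0,0.0238],[1,-0.03,0.06,0,0,0,0.0476],[1,-0.045,0.09,0.015,0,0,0.0714],[1,-0.0624,0.1191,0.03,0,0,0.095],[1,-0.0624,0.1191,0.043,0,0,0.1188]],
])

```text
clock: 18.55
position: [0.5989, 0.0218, 0.1397]
tool_rot: [3.139, 0.002, 0.046]
force: [0.3, 0.6, -0.5]
grip_width: 0.0856
finger_force: 0.0
```

Emit:
move_arm([
  [[1,0,0,0,0,0,0.0238],[1,0,0,0,0,0,0.0476],[1,0,0,0,0,0,0.0563],[1,0,0,0,0,0,0.0563]],
])

```text
clock: 18.95
position: [0.5983, 0.027, 0.1397]
tool_rot: [3.14, 0.003, -0.297]
force: [-0.2, -0.4, 0.6]
grip_width: 0.0852
finger_force: 0.0
```

```bash
python3 -c "
from h import *
wlook()"
```

```text
tcp [0.5985 0.027  0.1399] -16.9 19.0
(219, 127, 69, 93) [605.   25.1  79.2  55.4 -17.3]
(380, 73, 94, 108) [ 600.6 -118.2   79.6   56.5  -24.1]
```

Emit:
move_arm([
  [[0.85,0.008,0,0.04,0,0,0.001],[0.85,0.008,0,0.085,0,0,0.001],[0.85,0.008,0,0.12,0,0,0.001],[0.85,0.008,0,0.137,0,0,0.001],[0.85,0.008,0,0.138,0,0,0.001]],
])

```text
clock: 19.5
position: [0.6054, 0.0244, 0.001]
tool_rot: [3.14, 0.004, -0.302]
force: [0.1, -0.0, 0.0]
grip_width: 0.0728
finger_force: 0.0
```

Emit:
move_arm([
  [[0.85,0,0,0,0,0,0],[0,0,0,0,0,0,0],[0,0,0,0,0,0,0],[0,0,0,0,0,0,0],[0,0,0,0,0,0,0]],
])

```text
clock: 20.0
position: [0.6108, 0.0237, 0.0081]
tool_rot: [-3.139, -0.008, -0.303]
force: [6.3, 30.2, 63.1]
grip_width: 0.0149
finger_force: 31.1
```

Emit:
move_arm([
  [[0,0,0,-0.02,0,0,0],[0,0,0,-0.06,0,0,0],[0,0,0,-0.1,0,0,0],[0,0,0,-0.15,0,0,0],[0,0,0,-0.19,0,0,0]],
])

```text
clock: 20.5
position: [0.6069, 0.0245, 0.1963]
tool_rot: [-3.141, -0.001, -0.303]
force: [0.5, 0.3, 0.1]
grip_width: -0.0
finger_force: 0.0
```

```bash
python3 -c "
from h import *
go(.432,-.2928,.19,12)"
```

```text
shift [-0.0724  0.355   0.0059] turn [-0.0001 -0.0002 -0.0815] deg 29.3 t 20.5
```

```bash
python3 - <<'E'
from h import *
wlook(name='pics/w6.png')
p=bot.camera_params('top');im=bot.grab_frame('top')
print([rect(p,c,.008).round(1) for c in blobs(im,[14,120,60],[26,255,255])])
E
```

```text
tcp [0.609  0.0239 0.2018] -17.4 20.55
(46, 208, 76, 122) [542.9 213.3 132.6  87.4  -1. ]
(226, 131, 57, 78) [604.3  24.5  79.3  55.9 -17.3]
(360, 86, 75, 89) [ 600.3 -118.5   79.7   56.5  -24. ]
[array([ 354.3, -337.8,  161.3,   96.6,  -77.7]), array([584.9, 244.8,  71.3,  32.9, -31.9]), array([ 597.1, -118.7,   79.9,   55.5,  -24.2])]
```

View pics/w6.png

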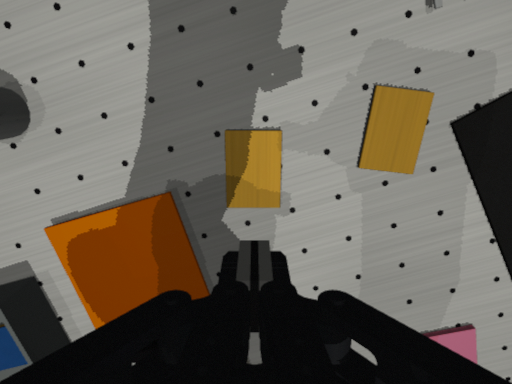

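The fingers slid over the plate because the tips sit higher when open than I assumed. The plate stayed put at pixels (226–282,130–208). I'll grip 7 mm deeper.

```bash
python3 -c "
from h import *
go(.6055,.0245,-.005,-17.3)"
```

```text
shift [-0.0045  0.0015  0.2037] turn [-0.0005 -0.001  -0.0001] deg 0.4 t 20.6
```

Emit:
move_arm([
  [[1,0,0,0.05,0,0,0],[1,0,0,0.1,0,0,0],[1,0,0,0.14,0,0,0],[1,0,0,0.14,0,0,0],[1,0,0,0.14,0,0,0]],
])

```text
clock: 21.1
position: [0.607, 0.0243, 0.054]
tool_rot: [3.141, 0.0, -0.303]
force: [1.1, 0.3, 0.6]
grip_width: 0.0722
finger_force: 0.0
```

```bash
python3 -c "
from h import *
wlook()
go(.6055,.0245,-.005,-17.3)"
```

```text
tcp [0.6076 0.0244 0.0549] -17.3 21.15
(204, 160, 98, 123) [605.1  25.   78.9  55.5 -17.3]
(429, 83, 83, 148) [ 601.9 -115.8   79.5   51.9  -24. ]
shift [-0.0021  0.0005  0.0599] turn [-0.     -0.0002 -0.0001] deg 0.1 t 21.15
```

Emit:
move_arm([
  [[0.9,-0.002,0,0.03,0,0,0],[0.9,-0.002,0,0.05,0,0,0],[0.9,-0.002,0,0.057,0,0,0],[0.9,-0.002,0,0.06,0,0,0],[0.9,-0.002,0,0.06,0,0,0]],
])

```text
clock: 21.65
position: [0.6054, 0.0253, -0.0061]
tool_rot: [-3.141, -0.0, -0.302]
force: [1.3, 1.5, 0.2]
grip_width: 0.0767
finger_force: 0.0
```

Emit:
move_arm([
  [[0,0,0,0,0,0,0],[0,0,0,0,0,0,0],[0,0,0,0,0,0,0],[0,0,0,0,0,0,0]],
])

```text
clock: 22.05
position: [0.6071, 0.0248, -0.004]
tool_rot: [-3.14, -0.004, -0.303]
force: [-3.5, 1.6, 39.4]
grip_width: 0.0547
finger_force: 58.0
```

Emit:
move_arm([
  [[0,0,0,-0.02,0,0,0],[0,0,0,-0.06,0,0,0],[0,0,0,-0.1,0,0,0],[0,0,0,-0.15,0,0,0],[0,0,0,-0.2,0,0,0]],
])

```text
clock: 22.55
position: [0.6044, 0.025, 0.1952]
tool_rot: [3.141, 0.001, -0.303]
force: [0.4, -0.2, -0.2]
grip_width: 0.0546
finger_force: 45.2
```

```bash
python3 -c "
from h import *
s=bot.observe();print(s['grip_width'],s['finger_force'],s['position'])
go(.431,-.293,.19,12)"
```

```text
0.05455093070615249 45.194390416145325 [0.60435715 0.02504536 0.19516341]
shift [-0.0706  0.3553  0.0054] turn [ 0.      0.0002 -0.0815] deg 29.4 t 22.55
```

Emit:
move_arm([
  [[0,-0.009,0.044,0,0,0,-0.01],[0,-0.018,0.089,0,0,0,-0.02],[0,-0.027,0.133,0,0,0,-0.03],[0,-0.036,0.178,0,0,0,-0.04],[0,-0.044,0.222,0,0,0,-0.051]],
])

```text
clock: 23.05
position: [0.4955, -0.175, 0.1936]
tool_rot: [-3.141, 0.0, 0.021]
force: [1.6, -0.8, -1.0]
grip_width: 0.0545
finger_force: 45.2
```

```bash
python3 -c "
from h import *
go(.431,-.293,.19,12)"
```

```text
shift [-0.067   0.1167  0.0036] turn [-0.    0.   -0.03] deg 10.8 t 23.05
```

Emit:
move_arm([
  [[0,-0.022,0.039,0,0,0,-0.01],[0,-0.044,0.078,0,0,0,-0.02],[0,-0.067,0.1167,0,0,0,-0.03],[0,-0.067,0.1167,0.004,0,0,-0.03],[0,-0.067,0.1167,0.004,0,0,-0.03]],
])

```text
clock: 23.55
position: [0.431, -0.2923, 0.1892]
tool_rot: [-3.141, 0.001, 0.203]
force: [0.6, 0.5, -0.3]
grip_width: 0.0546
finger_force: 45.2
```

```bash
cat >> h.py <<'E'
def plate_in_hand(lo=[14,100,60],hi=[26,255,255],dz=.012):
    p=bot.camera_params('wrist');im=bot.grab_frame('wrist');s=bot.observe()
    R=Ro.from_euler('xyz',s['tool_rot'])
    hsv=cv2.cvtColor(im,cv2.COLOR_RGB2HSV); m=cv2.inRange(hsv,np.array(lo),np.array(hi))
    col=m[:,245:265].mean(1)>128; r=np.flatnonzero(col); print('rows',r.min(),r.max())
    for v in (r.min()-.5,r.max()+.5):
        print(R.inv().apply(back(p,[[255,v]],s['position'][2]+dz)-s['position']).round(4))
E
python3 -c "
from h import *
plate_in_hand();rampoff()"
```

```text
rows 183 347
[[ 0.039   0.0019 -0.012 ]]
[[-0.0417  0.0018 -0.012 ]]
ramp x,y mm 22.1 1.5 z 0.1891242150052142 rot [-3.14112515e+00  7.11839719e-04  2.05359064e-01]
```

Emit:
move_arm([
  [[0,0.001,0.001,0.015,0,0,0],[0,0.001,0.001,0.031,0,0,0],[0,0.001,0.001,0.032,0,0,0],[0,0.001,0.001,0.032,0,0,0],[0,0.001,0.001,0.032,0,0,0]],
])

```text
clock: 24.1
position: [0.4333, -0.292, 0.1571]
tool_rot: [3.141, 0.001, 0.207]
force: [0.1, 0.0, -0.4]
grip_width: 0.0544
finger_force: 45.2
```

Emit:
move_arm([
  [[1,0,0,0,0,0,0],[1,0,0,0,0,0,0],[1,0,0,0,0,0,0],[1,0,0,0,0,0,0],[1,0,0,0,0,0,0]],
])

```text
clock: 24.6
position: [0.4329, -0.2922, 0.1568]
tool_rot: [-3.141, 0.001, 0.207]
force: [0.3, -0.8, -0.0]
grip_width: 0.0854
finger_force: 0.0
```

Emit:
move_arm([
  [[1,0,0,0,0,0,0],[1,0,0,0,0,0,0],[1,0,0,-0.03,0,0,0],[1,0,0,-0.06,0,0,0],[1,0,0,-0.06,0,0,0]],
])

```text
clock: 25.1
position: [0.434, -0.2932, 0.2197]
tool_rot: [3.139, -0.002, 0.206]
force: [0.5, -0.1, -0.8]
grip_width: 0.0852
finger_force: 0.0
```

```bash
python3 - <<'E'
from h import *
wlook(.014,lo=[95,80,40],hi=[135,255,255],amin=800)
E
```

```text
tcp [ 0.4337 -0.2925  0.218 ] 11.8 25.15
(228, 81, 61, 84) [ 476.  -288.7   80.3   56.7    7.9]
```

```bash
python3 -c "
from h import *
go(.476,-.2887,.10,7.9)"
```

```text
shift [0.0421 0.0048 0.1181] turn [ 0.0002 -0.0002  0.011 ] deg 4.0 t 25.15
```

Emit:
move_arm([
  [[1,0.0421,0.0048,0.01,0,0,0.011],[1,0.0421,0.0048,0.045,0,0,0.011],[1,0.0421,0.0048,0.085,0,0,0.011],[1,0.0421,0.0048,0.118,0,0,0.011],[1,0.0421,0.0048,0.118,0,0,0.011]],
])

```text
clock: 25.65
position: [0.4728, -0.287, 0.0948]
tool_rot: [-3.138, 0.007, 0.137]
force: [-0.6, -0.4, 1.1]
grip_width: 0.0851
finger_force: 0.0
```

```bash
python3 - <<'E'
from h import *
wlook(.014,lo=[95,80,40],hi=[135,255,255],amin=800)
go(.476,-.2887,.003,7.9)
E
```

```text
tcp [ 0.4737 -0.288   0.0973] 7.8 25.7
(214, 140, 85, 110) [ 476.2 -288.3   79.6   56.5    7.9]
shift [0.0026 0.0012 0.0943] turn [-0.0003  0.0007 -0.0002] deg 0.3 t 25.7
```

Emit:
move_arm([
  [[0.9,0.002,0,0.04,0,0,0],[0.9,0.002,0,0.07,0,0,0],[0.9,0.002,0,0.09,0,0,0],[0.9,0.002,0,0.095,0,0,0],[0.9,0.002,0,0.095,0,0,0]],
])

```text
clock: 26.2
position: [0.4773, -0.2885, 0.0047]
tool_rot: [3.141, 0.001, 0.137]
force: [-0.3, 0.8, 0.5]
grip_width: 0.0767
finger_force: 0.0
```

Emit:
move_arm([
  [[0,0,0,0,0,0,0],[0,0,0,0,0,0,0],[0,0,0,0,0,0,0],[0,0,0,0,0,0,0]],
])

```text
clock: 26.6
position: [0.4778, -0.2884, 0.0055]
tool_rot: [3.141, -0.001, 0.138]
force: [-1.4, 2.0, 14.0]
grip_width: 0.0546
finger_force: 39.4
```

Emit:
move_arm([
  [[0,0,0,-0.03,0,0,0],[0,0,0,-0.07,0,0,0],[0,0,0,-0.11,0,0,0],[0,0,0,-0.15,0,0,0],[0,0,0,-0.17,0,0,0]],
])

```text
clock: 27.1
position: [0.4778, -0.2886, 0.1778]
tool_rot: [3.14, -0.002, 0.137]
force: [0.5, -0.2, -1.6]
grip_width: 0.0544
finger_force: 43.9
```

```bash
python3 -c "
from h import *
go(.487,.369,.165,89)"
```

```text
shift [ 0.099  -0.6502  0.0119] turn [ 5.000e-04 -1.000e-04 -2.254e-01] deg 81.1 t 27.1
```

Emit:
move_arm([
  [[0,0.007,-0.045,0,0,0,-0.016],[0,0.014,-0.09,0,0,0,-0.032],[0,0.021,-0.135,0,0,0,-0.048],[0,0.028,-0.18,0,0,0,-0.064],[0,0.035,-0.23,0,0,0,-0.08]],
])

```text
clock: 27.6
position: [0.4802, -0.0544, 0.1748]
tool_rot: [-3.142, -0.001, 0.643]
force: [2.3, -0.5, -0.3]
grip_width: 0.0544
finger_force: 43.9
```

```bash
python3 -c "
from h import *
go(.487,.369,.165,89)"
```

```text
shift [ 0.2595 -0.3346  0.0099] turn [ 0.000e+00 -1.000e-04 -1.448e-01] deg 52.1 t 27.6
```

Emit:
move_arm([
  [[0,0.027,-0.035,0,0,0,-0.016],[0,0.054,-0.07,0,0,0,-0.032],[0,0.083,-0.107,0,0,0,-0.048],[0,0.113,-0.146,0,0,0,-0.064],[0,0.143,-0.185,0,0,0,-0.08]],
])

```text
clock: 28.1
position: [0.4843, 0.18, 0.1749]
tool_rot: [-3.141, -0.001, 1.147]
force: [0.5, 0.4, -0.6]
grip_width: 0.0544
finger_force: 43.9
```

```bash
python3 -c "
from h import *
go(.487,.369,.165,89)"
```

```text
shift [ 0.1734 -0.0753  0.0101] turn [-0.     -0.0001 -0.0647] deg 23.3 t 28.1
```

Emit:
move_arm([
  [[0,0.043,-0.019,0,0,0,-0.016],[0,0.086,-0.037,0,0,0,-0.032],[0,0.13,-0.056,0,0,0,-0.048],[0,0.1734,-0.0753,0.005,0,0,-0.0647],[0,0.1734,-0.0753,0.01,0,0,-0.0647]],
])

```text
clock: 28.6
position: [0.4863, 0.3738, 0.1641]
tool_rot: [-3.141, -0.003, 1.56]
force: [-1.6, -2.0, -1.7]
grip_width: 0.0541
finger_force: 43.9
```

Emit:
move_arm([
  [[0,0,0,0,0,0,0],[0,0,0,0,0,0,0]],
])

```text
clock: 28.8
position: [0.4883, 0.3658, 0.1644]
tool_rot: [-3.141, 0.0, 1.548]
force: [-0.0, -0.7, -0.3]
grip_width: 0.0547
finger_force: 43.9
```

```bash
python3 -c "
from h import *
plate_in_hand(lo=[95,80,40],hi=[135,255,255],dz=.009)
go(.487,.369,.018,89)"
```

```text
rows 133 340
[[ 0.059   0.0003 -0.009 ]]
[[-0.0397  0.0005 -0.009 ]]
shift [ 0.0032 -0.0014  0.1465] turn [-0.0001  0.     -0.001 ] deg 0.3 t 28.85
```

Emit:
move_arm([
  [[0,0.0015,-0.0012,0.04,0,0,0],[0,0.0015,-0.0012,0.085,0,0,0],[0,0.0015,-0.0012,0.12,0,0,0],[0,0.0015,-0.0012,0.14,0,0,0],[0,0.0015,-0.0012,0.1475,0,0,0]],
])

```text
clock: 29.35
position: [0.4863, 0.3669, 0.0149]
tool_rot: [-3.139, 0.002, 1.548]
force: [0.1, -0.5, -0.6]
grip_width: 0.054
finger_force: 43.9
```

Emit:
move_arm([
  [[0,0,0,0,0,0,0],[0.78,0,0,0,0,0,0],[0.78,0,0,0,0,0,0],[0.78,0,0,0,0,0,0],[0.78,0,0,-0.01,0,0,0]],
])

```text
clock: 29.85
position: [0.4862, 0.3683, 0.0262]
tool_rot: [-3.14, 0.001, 1.549]
force: [-0.7, 1.3, 1.1]
grip_width: 0.0666
finger_force: 0.0
```

Emit:
move_arm([
  [[0.78,0,0,-0.03,0,0,0],[0.78,0,0,-0.08,0,0,0],[0.9,0,0,-0.12,0,0,0],[1,0,0,-0.16,0,0,0],[1,0,0,-0.16,0,0,0]],
])

```text
clock: 30.35
position: [0.4887, 0.3696, 0.1924]
tool_rot: [3.137, -0.006, 1.549]
force: [0.2, 0.1, -0.6]
grip_width: 0.0854
finger_force: 0.0
```

```bash
python3 - <<'E'
from h import *
wlook(.021,lo=[95,80,40],hi=[135,255,255],amin=800)
p=bot.camera_params('top');im=bot.grab_frame('top')
print([rect(p,c,.008).round(1) for c in blobs(im,[14,120,60],[26,255,255])])
go(.598,-.119,.14,-24.2)
E
```

```text
tcp [0.4877 0.3692 0.1898] 88.8 30.4
(223, 134, 60, 82) [488.  366.1  79.8  56.1  88.9]
[array([ 354.3, -337.9,  161.2,   96.3,  -77.7]), array([5.422e+02, 1.635e+02, 1.309e+02, 9.980e+01, 2.000e-01]), array([ 597.1, -118.7,   79.9,   55.5,  -24.2])]
shift [-0.4854  0.1215  0.047 ] turn [-3.000e-04 -2.000e-04  3.138e-01] deg 113.0 t 30.45
```

Stacked. Now plate 3.

Emit:
move_arm([
  [[1,-0.045,0.011,0,0,0,0.0238],[1,-0.09,0.022,0,0,0,0.0476],[1,-0.135,0.034,0,0,0,0.0714],[1,-0.18,0.045,0,0,0,0.095],[1,-0.225,0.056,0,0,0,0.1188]],
])

```text
clock: 30.95
position: [0.5375, 0.1404, 0.1856]
tool_rot: [-3.14, 0.002, 0.797]
force: [1.1, 0.6, -0.3]
grip_width: 0.0857
finger_force: 0.0
```

```bash
python3 -c "
from h import *
go(.601,-.118,.14,-24.2)"
```

```text
shift [-0.1403  0.2261  0.0456] turn [-0.      0.0004  0.1941] deg 69.9 t 30.95
```

Emit:
move_arm([
  [[1,-0.022,0.036,0,0,0,0.0238],[1,-0.045,0.072,0,0,0,0.0476],[1,-0.07,0.11,0,0,0,0.0714],[1,-0.09,0.147,0,0,0,0.095],[1,-0.115,0.185,0.02,0,0,0.1188]],
])

```text
clock: 31.45
position: [0.5922, -0.0702, 0.1669]
tool_rot: [-3.141, -0.001, 0.051]
force: [1.1, 0.7, -0.9]
grip_width: 0.0856
finger_force: 0.0
```

```bash
python3 -c "
from h import *
go(.601,-.118,.10,-24.2)"
```

```text
shift [0.0063 0.0482 0.0669] turn [-0.0001 -0.0001  0.0754] deg 27.1 t 31.45
```

Emit:
move_arm([
  [[1,0.003,0.024,0.02,0,0,0.0238],[1,0.0063,0.0482,0.045,0,0,0.0476],[1,0.0063,0.0482,0.067,0,0,0.0754],[1,0.0063,0.0482,0.067,0,0,0.0754],[1,0.0063,0.0482,0.067,0,0,0.0754]],
])

```text
clock: 31.95
position: [0.5996, -0.1163, 0.0989]
tool_rot: [3.14, 0.002, -0.414]
force: [1.2, -0.2, -0.0]
grip_width: 0.0853
finger_force: 0.0
```

```bash
python3 -c "
from h import *
wlook()
go(.601,-.118,-.0035,-24.1)"
```

```text
tcp [ 0.6001 -0.1162  0.0996] -23.7 32.0
(216, 141, 80, 105) [ 600.8 -118.6   79.2   55.5  -24. ]
shift [0.0016 0.0012 0.1031] turn [0.0001 0.0002 0.0012] deg 0.5 t 32.0
```

Emit:
move_arm([
  [[0.9,0.002,0.0018,0.04,0,0,0.001],[0.9,0.002,0.0018,0.075,0,0,0.001],[0.9,0.002,0.0018,0.097,0,0,0.001],[0.9,0.002,0.0018,0.1035,0,0,0.001],[0.9,0.002,0.0018,0.1035,0,0,0.001]],
])

```text
clock: 32.5
position: [0.6013, -0.1189, -0.0038]
tool_rot: [3.141, 0.001, -0.421]
force: [0.0, 0.4, 0.5]
grip_width: 0.0768
finger_force: 0.0
```

Emit:
move_arm([
  [[0,0,0,0,0,0,0],[0,0,0,0,0,0,0],[0,0,0,0,0,0,0],[0,0,0,0,0,0,0]],
])

```text
clock: 32.9
position: [0.6019, -0.1191, -0.0026]
tool_rot: [-3.141, -0.001, -0.423]
force: [-2.3, 0.4, 11.0]
grip_width: 0.0547
finger_force: 40.4
```

Emit:
move_arm([
  [[0,0,0,-0.02,0,0,0],[0,0,0,-0.06,0,0,0],[0,0,0,-0.1,0,0,0],[0,0,0,-0.15,0,0,0],[0,0,0,-0.195,0,0,0]],
])

```text
clock: 33.4
position: [0.6011, -0.1193, 0.1939]
tool_rot: [3.142, -0.0, -0.424]
force: [0.8, 0.8, -1.4]
grip_width: 0.055
finger_force: 43.9
```

```bash
python3 -c "
from h import *
s=bot.observe();print(s['grip_width'],s['finger_force'],s['position'])
go(.431,-.293,.19,12)"
```

```text
0.055015382469284044 43.89261066913605 [ 0.60107384 -0.1192517   0.19386633]
shift [-0.0836  0.2283  0.0039] turn [ 0.     -0.     -0.1007] deg 36.3 t 33.4
```

Emit:
move_arm([
  [[0,-0.016,0.043,0,0,0,-0.018],[0,-0.032,0.087,0,0,0,-0.036],[0,-0.048,0.13,0,0,0,-0.054],[0,-0.064,0.175,0,0,0,-0.072],[0,-0.0836,0.2283,0.003,0,0,-0.094]],
])

```text
clock: 33.9
position: [0.435, -0.289, 0.1894]
tool_rot: [3.141, -0.001, 0.173]
force: [0.2, -1.3, -0.3]
grip_width: 0.0549
finger_force: 43.9
```

Emit:
move_arm([
  [[0,0,0,0,0,0,-0.0065],[0,0,0,0,0,0,-0.0065],[0,0,0,0,0,0,-0.0065]],
])

```text
clock: 34.2
position: [0.4367, -0.2875, 0.1887]
tool_rot: [-3.141, 0.0, 0.207]
force: [1.1, 0.4, -1.8]
grip_width: 0.0545
finger_force: 43.9
```

```bash
python3 -c "
from h import *
plate_in_hand();rampoff()
go(.432,-.2927,.157,12)"
```

```text
rows 183 345
[[ 0.0397  0.0012 -0.012 ]]
[[-0.04    0.0012 -0.012 ]]
ramp x,y mm 27.900000000000002 4.5 z 0.18845456365065588 rot [-3.14148458e+00  5.50904109e-04  2.08093788e-01]
shift [-0.0059  0.0043  0.0315] turn [-0.      0.0001 -0.0002] deg 0.1 t 34.25
```

Emit:
move_arm([
  [[0,-0.006,0.0043,0.015,0,0,0],[0,-0.006,0.0043,0.031,0,0,0],[0,-0.006,0.0043,0.031,0,0,0],[0,-0.006,0.0043,0.031,0,0,0],[0,-0.006,0.0043,0.031,0,0,0]],
])

```text
clock: 34.75
position: [0.4315, -0.2933, 0.1578]
tool_rot: [3.141, 0.001, 0.208]
force: [0.3, -0.5, -1.1]
grip_width: 0.0541
finger_force: 43.9
```

```bash
python3 -c "
from h import *
rampoff()"
```

```text
ramp x,y mm 21.4 -0.3 z 0.1577630630984922 rot [3.14133378e+00 7.51174010e-04 2.08413569e-01]
```

Emit:
move_arm([
  [[1,0,0,0,0,0,0],[1,0,0,0,0,0,0],[1,0,0,0,0,0,0],[1,0,0,0,0,0,0],[1,0,0,0,0,0,0]],
])

```text
clock: 35.25
position: [0.431, -0.2935, 0.1572]
tool_rot: [-3.141, 0.001, 0.208]
force: [-0.8, 0.6, 0.5]
grip_width: 0.0856
finger_force: 0.0
```

Emit:
move_arm([
  [[1,0,0,0,0,0,0],[1,0,0,0,0,0,0],[1,0,0,-0.03,0,0,0],[1,0,0,-0.06,0,0,0],[1,0,0,-0.06,0,0,0]],
])

```text
clock: 35.75
position: [0.432, -0.2945, 0.2201]
tool_rot: [3.139, -0.002, 0.207]
force: [-0.3, -0.9, -0.7]
grip_width: 0.085
finger_force: 0.0
```

```bash
python3 - <<'E'
from h import *
wlook(.014,lo=[95,80,40],hi=[135,255,255],amin=800)
E
```

```text
tcp [ 0.4317 -0.2938  0.2184] 11.9 35.8
(224, 73, 61, 84) [ 480.8 -284.3   80.5   56.7    8.2]
```

```bash
python3 -c "
from h import *
go(.481,-.2842,.10,8.2)"
```

```text
shift [0.0501 0.0007 0.1184] turn [ 0.0002 -0.0002  0.0103] deg 3.7 t 35.8
```

Emit:
move_arm([
  [[1,0.045,0.0007,0.01,0,0,0.0103],[1,0.0501,0.0007,0.045,0,0,0.0103],[1,0.0501,0.0007,0.085,0,0,0.0103],[1,0.0501,0.0007,0.118,0,0,0.0103],[1,0.0501,0.0007,0.118,0,0,0.0103]],
])

```text
clock: 36.3
position: [0.4778, -0.2825, 0.0951]
tool_rot: [-3.138, 0.007, 0.143]
force: [-0.2, 0.1, 1.1]
grip_width: 0.0857
finger_force: 0.0
```

```bash
python3 - <<'E'
from h import *
wlook(.014,lo=[95,80,40],hi=[135,255,255],amin=800)
go(.4815,-.284,.003,8.2)
E
```

```text
tcp [ 0.4787 -0.2835  0.0977] 8.2 36.35
(214, 140, 85, 110) [ 481.1 -283.8   79.8   56.5    8.2]
shift [0.0031 0.001  0.0946] turn [-0.0003  0.0007 -0.0001] deg 0.3 t 36.35
```

Emit:
move_arm([
  [[0.9,0.001,0,0.04,0,0,0],[0.9,0.001,0,0.07,0,0,0],[0.9,0.001,0,0.09,0,0,0],[0.9,0.001,0,0.095,0,0,0],[0.9,0.001,0,0.095,0,0,0]],
])

```text
clock: 36.85
position: [0.4813, -0.2841, 0.0051]
tool_rot: [3.141, 0.001, 0.143]
force: [-0.9, -1.2, -0.5]
grip_width: 0.0767
finger_force: 0.0
```

Emit:
move_arm([
  [[0,0,0,0,0,0,0],[0,0,0,0,0,0,0],[0,0,0,0,0,0,0],[0,0,0,0,0,0,0]],
])

```text
clock: 37.25
position: [0.4817, -0.284, 0.0058]
tool_rot: [3.141, -0.001, 0.143]
force: [-3.0, 1.9, 13.5]
grip_width: 0.0543
finger_force: 39.4
```

Emit:
move_arm([
  [[0,0,0,-0.03,0,0,0],[0,0,0,-0.07,0,0,0],[0,0,0,-0.11,0,0,0],[0,0,0,-0.15,0,0,0],[0,0,0,-0.17,0,0,0]],
])

```text
clock: 37.75
position: [0.4818, -0.2843, 0.1782]
tool_rot: [3.14, -0.002, 0.143]
force: [0.3, 0.1, -1.5]
grip_width: 0.0543
finger_force: 43.7
```

Emit:
move_arm([
  [[0,0.007,-0.045,0,0,0,-0.016],[0,0.014,-0.09,0,0,0,-0.032],[0,0.021,-0.135,0,0,0,-0.048],[0,0.028,-0.18,0,0,0,-0.064],[0,0.035,-0.23,0,0,0,-0.08]],
])

```text
clock: 38.25
position: [0.4829, -0.0501, 0.1751]
tool_rot: [3.142, -0.001, 0.649]
force: [0.9, -0.3, -0.8]
grip_width: 0.0538
finger_force: 43.7
```

```bash
python3 -c "
from h import *
go(.487,.369,.165,89)"
```

```text
shift [ 0.2566 -0.3314  0.0103] turn [ 0.000e+00 -1.000e-04 -1.439e-01] deg 51.8 t 38.25
```

Emit:
move_arm([
  [[0,0.027,-0.035,0,0,0,-0.016],[0,0.054,-0.07,0,0,0,-0.032],[0,0.083,-0.107,0,0,0,-0.048],[0,0.113,-0.146,0,0,0,-0.064],[0,0.143,-0.185,0,0,0,-0.08]],
])

```text
clock: 38.75
position: [0.4856, 0.1843, 0.1753]
tool_rot: [-3.141, -0.001, 1.152]
force: [1.1, -1.0, -0.8]
grip_width: 0.0544
finger_force: 43.7
```

```bash
python3 -c "
from h import *
go(.487,.369,.165,89)"
```

```text
shift [ 0.1693 -0.0738  0.0104] turn [-0.     -0.0001 -0.0638] deg 23.0 t 38.75
```

Emit:
move_arm([
  [[0,0.042,-0.018,0,0,0,-0.016],[0,0.084,-0.037,0,0,0,-0.032],[0,0.127,-0.055,0,0,0,-0.048],[0,0.1693,-0.0738,0.005,0,0,-0.0638],[0,0.1693,-0.0738,0.01,0,0,-0.0638]],
])

```text
clock: 39.25
position: [0.4863, 0.3736, 0.1645]
tool_rot: [-3.141, -0.003, 1.56]
force: [-1.0, -0.2, -1.1]
grip_width: 0.0543
finger_force: 43.7
```

Emit:
move_arm([
  [[0,0,0,0,0,0,0],[0,0,0,0,0,0,0]],
])

```text
clock: 39.45
position: [0.4883, 0.3659, 0.1648]
tool_rot: [-3.141, 0.0, 1.548]
force: [0.3, -1.1, -1.3]
grip_width: 0.0543
finger_force: 43.7
```

```bash
python3 -c "
from h import *
go(.487,.369,.025,89)"
```

```text
shift [ 0.0031 -0.0013  0.1398] turn [-0.0001  0.0001 -0.0009] deg 0.3 t 39.45
```

Emit:
move_arm([
  [[0,0.0015,-0.0012,0.04,0,0,0],[0,0.0015,-0.0012,0.08,0,0,0],[0,0.0015,-0.0012,0.115,0,0,0],[0,0.0015,-0.0012,0.132,0,0,0],[0,0.0015,-0.0012,0.1395,0,0,0]],
])

```text
clock: 39.95
position: [0.4867, 0.3674, 0.0239]
tool_rot: [-3.14, 0.001, 1.548]
force: [0.8, -0.1, -0.4]
grip_width: 0.0541
finger_force: 43.7
```

Emit:
move_arm([
  [[0,0,0,0,0,0,0],[0.78,0,0,0,0,0,0],[0.78,0,0,0,0,0,0],[0.78,0,0,0,0,0,0],[0.78,0,0,-0.01,0,0,0]],
])

```text
clock: 40.45
position: [0.4862, 0.3684, 0.0346]
tool_rot: [-3.14, 0.001, 1.549]
force: [-0.3, -1.0, 0.2]
grip_width: 0.0665
finger_force: 0.0
```

Emit:
move_arm([
  [[0.78,0,0,-0.03,0,0,0],[0.78,0,0,-0.08,0,0,0],[0.9,0,0,-0.12,0,0,0],[1,0,0,-0.16,0,0,0],[1,0,0,-0.16,0,0,0]],
])

```text
clock: 40.95
position: [0.4887, 0.3697, 0.2008]
tool_rot: [3.137, -0.006, 1.549]
force: [0.1, 0.1, -0.6]
grip_width: 0.0855
finger_force: 0.0
```

```bash
python3 - <<'E'
from h import *
wlook(.029,lo=[95,80,40],hi=[135,255,255],amin=800,name='pics/w7.png')
p=bot.camera_params('top');im=bot.grab_frame('top')
print([rect(p,c,.008).round(1) for c in blobs(im,[14,120,60],[26,255,255])])
go(.4587,.1858,.13,89)
E
```

```text
tcp [0.4877 0.3692 0.1981] 88.8 41.0
(223, 133, 60, 81) [487.9 367.5  78.7  56.1  88.7]
[array([ 354.4, -338.1,  160.7,   96.3,  -77.7]), array([5.448e+02, 1.635e+02, 1.257e+02, 9.980e+01, 2.000e-01])]
shift [-0.1837 -0.0243  0.0658] turn [ 0.     -0.0003 -0.0006] deg 0.2 t 41.05
```

View pics/w7.png

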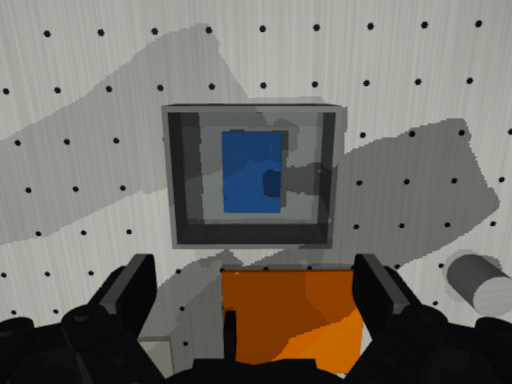

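The stack is blue up in the tub at pixels (223–282,132–213), and no brass plates are left on the table. Now the lid.

Emit:
move_arm([
  [[1,-0.045,-0.006,0,0,0,0],[1,-0.09,-0.012,0,0,0,0],[1,-0.135,-0.018,0.02,0,0,0],[1,-0.1837,-0.0243,0.05,0,0,0],[1,-0.1837,-0.0243,0.066,0,0,0]],
])

```text
clock: 41.55
position: [0.4569, 0.1803, 0.1275]
tool_rot: [-3.139, 0.002, 1.545]
force: [1.0, 0.6, -0.7]
grip_width: 0.0853
finger_force: 0.0
```

```bash
python3 - <<'E'
from h import *
p=bot.camera_params('wrist');im=bot.grab_frame('wrist')
hsv=cv2.cvtColor(im,cv2.COLOR_RGB2HSV)
m=cv2.inRange(hsv,np.array([4,150,60]),np.array([17,255,255]))
m=cv2.morphologyEx(m,cv2.MORPH_CLOSE,np.ones((5,5),np.uint8))
cs,_=cv2.findContours(m,cv2.RETR_EXTERNAL,cv2.CHAIN_APPROX_NONE);c=max(cs,key=cv2.contourArea)
print(cv2.boundingRect(c),rect(p,c,.015))
go(.4587,.1858,.021,89)
E
```

```text
(244, 88, 224, 175) [530.2255249  183.93466187 161.01454163 139.04586792  -0.93662262]
shift [0.0049 0.0029 0.1041] turn [-0.0009  0.0005 -0.0012] deg 0.6 t 41.6
```

Emit:
move_arm([
  [[1,0.001,0.0015,0.04,0,0,0],[1,0.001,0.0015,0.08,0,0,0],[1,0.001,0.0015,0.1,0,0,0],[1,0.001,0.0015,0.104,0,0,0],[1,0.001,0.0015,0.104,0,0,0]],
])

```text
clock: 42.1
position: [0.4597, 0.1866, 0.0245]
tool_rot: [-3.139, 0.001, 1.55]
force: [0.3, 1.1, 0.6]
grip_width: 0.0855
finger_force: 0.0
```

```bash
python3 - <<'E'
from h import *
go(.4587,.1858,.0215,89)
E
```

```text
shift [-0.0008 -0.0009  0.0031] turn [-0.0004  0.0001 -0.0006] deg 0.3 t 42.1
```

Emit:
move_arm([
  [[1,-0.001,-0.001,0.003,0,0,-0.0006],[1,-0.001,-0.001,0.003,0,0,-0.0006],[0,-0.001,-0.001,0.003,0,0,-0.0006],[0,-0.001,-0.001,0.003,0,0,-0.0006],[0,-0.001,-0.001,0.003,0,0,-0.0006]],
], force=60)

```text
clock: 42.6
position: [0.4589, 0.1855, 0.0219]
tool_rot: [-3.141, -0.0, 1.553]
force: [-0.7, -0.0, -0.8]
grip_width: 0.0442
finger_force: 0.0
```

Emit:
move_arm([
  [[0,0,0,0,0,0,0],[0,0,0,0,0,0,0],[0,0,0,0,0,0,0],[0,0,0,0,0,0,0],[0,0,0,0,0,0,0]],
])

```text
clock: 43.1
position: [0.4589, 0.1854, 0.0218]
tool_rot: [-3.14, -0.0, 1.553]
force: [-0.6, 0.5, 4.6]
grip_width: 0.0109
finger_force: 58.4
```

Emit:
move_arm([
  [[0,0,0,-0.01,0,0,0],[0,0,0,-0.04,0,0,0],[0,0,0,-0.08,0,0,0],[0,0,0,-0.12,0,0,0],[0,0,0,-0.16,0,0,0]],
])

```text
clock: 43.6
position: [0.4585, 0.185, 0.1836]
tool_rot: [-3.14, 0.0, 1.553]
force: [0.8, 1.1, -2.4]
grip_width: 0.0109
finger_force: 59.0
```

```bash
python3 - <<'E'
from h import *
go(.4144,.3702,.16,89)
E
```

```text
shift [ 0.1844 -0.0474  0.0237] turn [-0.0003  0.     -0.0001] deg 0.1 t 43.6
```

Emit:
move_arm([
  [[0,0.035,-0.009,0,0,0,0],[0,0.075,-0.019,0,0,0,0],[0,0.115,-0.03,0,0,0,0],[0,0.155,-0.04,0,0,0,0],[0,0.1842,-0.0474,0.02,0,0,0]],
])

```text
clock: 44.1
position: [0.4144, 0.3738, 0.1637]
tool_rot: [3.141, -0.003, 1.555]
force: [0.4, 0.9, -2.3]
grip_width: 0.0111
finger_force: 59.0
```

Emit:
move_arm([
  [[0,0,0,0.02,0,0,0],[0,0,0,0.04,0,0,0],[0,0,0,0.06,0,0,0],[0,0,0,0.06,0,0,0],[0,0,0,0.06,0,0,0]],
])

```text
clock: 44.6
position: [0.4148, 0.3702, 0.1023]
tool_rot: [-3.14, 0.0, 1.553]
force: [0.6, 0.2, -1.1]
grip_width: 0.0111
finger_force: 59.0
```

```bash
python3 - <<'E'
from h import *
s=bot.observe();print(s['position'],s['tool_rot'],s['force'])
p=bot.camera_params('wrist');im=bot.grab_frame('wrist').copy()
a=np.radians(-1);c=np.array([.4863,.3691]);R=np.array([[np.cos(a),-np.sin(a)],[np.sin(a),np.cos(a)]])
q=proj(p,np.c_[np.array([[-.075,-.065],[.075,-.065],[.075,.065],[-.075,.065]])@R.T+c,[.056]*4])
cv2.polylines(im,[q.astype(np.int32)],True,(255,0,255),1)
cv2.imwrite('pics/w8.png',im[:,:,::-1])
hsv=cv2.cvtColor(im,cv2.COLOR_RGB2HSV);m=cv2.inRange(hsv,np.array([4,150,60]),np.array([17,255,255]))
m=cv2.morphologyEx(m,cv2.MORPH_CLOSE,np.ones((5,5),np.uint8))
cs,_=cv2.findContours(m,cv2.RETR_EXTERNAL,cv2.CHAIN_APPROX_NONE);c=max(cs,key=cv2.contourArea)
print(rect(p,c,s['position'][2]-.0128+.006))
go(.4144,.3698,.0688,89)
E
```

```text
[0.41482776 0.37021818 0.10232278] [-3.14019652e+00  3.14958153e-04  1.55275250e+00] [ 0.58279576  0.20161334 -1.13982992]
[480.82781982 369.02044678 149.90509033 138.98725891  -1.00823975]
shift [-0.0008 -0.0007  0.034 ] turn [-0.0001 -0.0001 -0.0001] deg 0.1 t 44.65
```

View pics/w8.png

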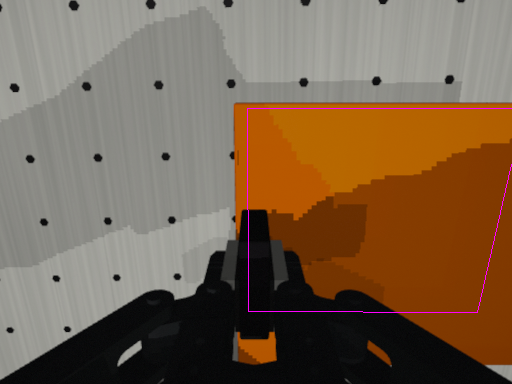

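The lid is aligned with the tub; the rim overlay sits inside the lid outline as expected. I'll lower it slowly.

Emit:
move_arm([
  [[0,-0.0005,-0.0005,0.01,0,0,0],[0,-0.0005,-0.0005,0.018,0,0,0],[0,-0.0005,-0.0005,0.024,0,0,0],[0,-0.0005,-0.0005,0.028,0,0,0],[0,-0.0005,-0.0005,0.03,0,0,0]],
])

```text
clock: 45.15
position: [0.4141, 0.3697, 0.0711]
tool_rot: [-3.14, 0.0, 1.553]
force: [-0.2, 0.2, -1.8]
grip_width: 0.0109
finger_force: 59.0
```

Emit:
move_arm([
  [[0,0,0,0.001,0,0,0],[0,0,0,0.002,0,0,0],[0,0,0,0.003,0,0,0],[0,0,0,0.004,0,0,0],[0,0,0,0.004,0,0,0]],
])

```text
clock: 45.65
position: [0.4143, 0.37, 0.0688]
tool_rot: [-3.14, -0.001, 1.553]
force: [-6.6, -4.9, 21.3]
grip_width: 0.0113
finger_force: 62.5
```

Emit:
move_arm([
  [[0,0,0,-0.001,0,0,0],[0,0,0,-0.001,0,0,0],[0.3,0,0,-0.001,0,0,0],[0.4,0,0,-0.001,0,0,0],[0.5,0,0,-0.001,0,0,0]],
])

```text
clock: 46.15
position: [0.4142, 0.3699, 0.0686]
tool_rot: [-3.14, 0.0, 1.553]
force: [0.3, -0.5, -0.6]
grip_width: 0.0425
finger_force: 0.0
```

Emit:
move_arm([
  [[0.5,0,0,0,0,0,0],[0.5,0,0,-0.02,0,0,0],[0.5,0,0,-0.06,0,0,0],[1,0,0,-0.1,0,0,0],[1,0,0,-0.15,0,0,0]],
])

```text
clock: 46.65
position: [0.4139, 0.3693, 0.2194]
tool_rot: [-3.139, 0.002, 1.553]
force: [-0.1, 0.8, 0.1]
grip_width: 0.0701
finger_force: 0.0
```

Emit:
move_arm([
  [[1,-0.05,-0.03,0,0,0,0],[1,-0.1,-0.03,0,0,0,0],[1,-0.15,-0.03,0,0,0,0],[1,-0.2,-0.03,0,0,0,0],[1,-0.2,-0.03,0,0,0,0]],
])

```text
clock: 47.15
position: [0.3803, 0.1657, 0.219]
tool_rot: [-3.14, -0.0, 1.548]
force: [0.2, 1.0, -0.7]
grip_width: 0.0855
finger_force: 0.0
```

```bash
python3 - <<'E'
from h import *
im=bot.grab_frame('side')
cv2.imwrite('pics/s2.png',cv2.resize(im[270:384,180:380,::-1],None,fx=4,fy=4,interpolation=cv2.INTER_CUBIC))
p=bot.camera_params('side')
# side-view lid outline predicted when seated
a=np.radians(-1);c=np.array([.4863,.3691]);R=np.array([[np.cos(a),-np.sin(a)],[np.sin(a),np.cos(a)]])
q=proj(p,np.c_[np.array([[-.081,.07],[.081,.07],[.081,-.07],[-.081,-.07]])@R.T+c,[.062]*4]);print(((q-[180,270])*4).round(0))
E
```

```text
[[615. 285.]
 [247. 259.]
 [291.  62.]
 [612.  82.]]
```

View pics/s2.png

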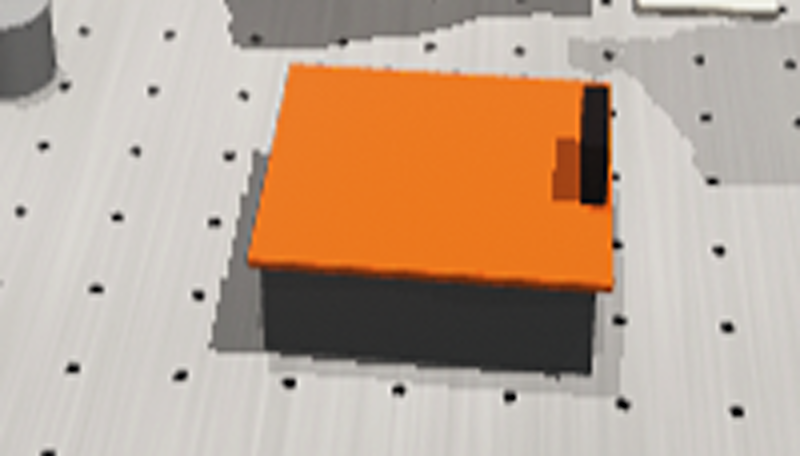

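The lid is seated level: its corners at (613,288), (249,265), (291,65) and (609,82) match the prediction to about 1.5 px. I'm handing the job in.

```bash
python3 -c "
from workcell import bot
print(bot.job_done())"
```

```text
the job is handed in; nothing more can be done
None
```

The job is handed in after about 47 s on the robot clock: all three brass plates found on the table were flipped and are in the tub blue face up, and the lid is back on and looks seated all round. One plate grasp slipped and was redone, and during it the wrist force reached at least 63 N (the limit is 120 N).

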